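# Change the pattern inserts in the moon-cake die plate and clamp it

### The job

Change over the die plate for the next batch of moon cakes: take out the one or two used pattern inserts still sitting in it and put them in the steel pan, then seat every fresh pattern insert that lies on the table flush in an empty cavity of its own outline (D-shaped ones with the flat to the key, square ones in the square cavities). Then swing the clamp frame down flat over the inserts and push the cam lever away from the plate and down, over its high point, until it snaps closed.

Things in the scene. Friction and masses are not known exactly. Their poses are not given: they have to be found in the camera images.
- die_plate: fixed aluminium die plate, 184 x 184 mm, top face 26 mm above the table, with four cavities in a 2 x 2 grid of 80 mm pitch. Origin: centre of the underside. +x points from the cam lever side to the hinge of the clamp frame, z up. Seated inserts stand 19 mm above its top face, with 24 mm between neighbours along the rows, more along the diagonals.
- cav_d0 (a point): centre of the floor of a round cavity in the die plate, 10 mm deep, 73 mm across; a straight key fills the chord 28.5 mm from the centre on its +x (hinge) side. Axes as the die plate. Takes a D-shaped insert with its flat (+x) to the key, at the same yaw; fully down, the insert's origin is at this point.
- cav_d1 (a point): centre of the floor of a round cavity in the die plate, diagonal to cav_d0, 10 mm deep, 73 mm across; a straight key fills the chord 28.5 mm from the centre on its +x (hinge) side. Axes as the die plate. Takes a D-shaped insert with its flat (+x) to the key, at the same yaw; fully down, the insert's origin is at this point.
- cav_s0 (a point): centre of the floor of a square cavity in the die plate, 10 mm deep, 69 x 69 mm. Axes those of the die plate. Takes one square insert, in any of its four quarter turns; an insert fully down has its origin at this point.
- cav_s1 (a point): centre of the floor of a square cavity in the die plate, diagonal to cav_s0, 10 mm deep, 69 x 69 mm. Axes those of the die plate. Takes one square insert, in any of its four quarter turns; an insert fully down has its origin at this point.
- insert_d_a: fresh insert, D-shaped, lying on the table (may be absent): white round pattern plate (56 mm across) on an aluminium backing 10 mm thick; 29 mm high in all: grip the round part, 56 mm wide, 10 to 29 mm above the underside; 0.16 kg. Backing: 70 mm disc with one straight flat 27 mm from the centre on its +x side. Origin: centre of the underside, z up.
- insert_d_b: fresh insert, D-shaped, lying on the table (may be absent): white round pattern plate (56 mm across) on an aluminium backing 10 mm thick; 29 mm high in all: grip the round part, 56 mm wide, 10 to 29 mm above the underside; 0.16 kg. Backing: 70 mm disc with one straight flat 27 mm from the centre on its +x side. Origin: centre of the underside, z up.
- insert_s_a: fresh insert, square, lying on the table (may be absent): white round pattern plate (56 mm across) on an aluminium backing 10 mm thick; 29 mm high in all: grip the round part, 56 mm wide, 10 to 29 mm above the underside; 0.16 kg. Backing: 66 x 66 mm square, sides along x and y. Origin: centre of the underside, z up.
- insert_s_b: fresh insert, square, lying on the table (may be absent): white round pattern plate (56 mm across) on an aluminium backing 10 mm thick; 29 mm high in all: grip the round part, 56 mm wide, 10 to 29 mm above the underside; 0.16 kg. Backing: 66 x 66 mm square, sides along x and y. Origin: centre of the underside, z up.
- old_d: used insert, D-shaped, sitting in cav_d0 at the start (may be absent); otherwise like the fresh ones: white round pattern plate (56 mm across) on an aluminium backing 10 mm thick; 29 mm high in all: grip the round part, 56 mm wide, 10 to 29 mm above the underside; 0.16 kg. Backing: 70 mm disc with one straight flat 27 mm from the centre on its +x side. Origin: centre of the underside, z up.
- old_s: used insert, square, sitting in cav_s1 at the start (may be absent); otherwise like the fresh ones: white round pattern plate (56 mm across) on an aluminium backing 10 mm thick; 29 mm high in all: grip the round part, 56 mm wide, 10 to 29 mm above the underside; 0.16 kg. Backing: 66 x 66 mm square, sides along x and y. Origin: centre of the underside, z up.
- pan_floor (a point): centre of the inner floor of the fixed steel wash pan, 8 mm above the table; inside 200 mm (x) by 120 mm (y), walls to 36 mm above the table. Axes x, y along its sides. It has room for two inserts side by side along x, 90 mm apart.
- clamp_frame (a joint): hinge of the clamp frame: a 6 mm steel grid, 182 x 184 mm, with four 60 mm windows that pass round the patterns; 0 = down flat, grows as it opens, stop at 1.95; starts open at 1.75 to 1.9 (standing, leaning back). Stiff hinge (0.5 N m): stays where it is left, must be pushed all the way down.
- frame_hinge (a point): point on the hinge axis of the clamp frame, 104 mm to +x of the die plate's origin, 37.5 mm above the table; the axis runs along the die plate's y.
- frame_edge (a point): point on the upper face of the clamp frame, on its 22 mm wide front bar, 185 mm from the hinge axis, 55 mm from the middle towards -y of the die plate; turns with the frame (die plate axes when down). With the frame open this face looks to +x of the die plate, away from the lever. A knob (20 mm wide, 22 mm high) stands on the same bar, 62 mm from the middle to +y; a strike block at the middle.
- cam_lever (a joint): cam lever at the front (-x side) of the die plate: 0 = open (upright, leaning 10 degrees to -x), grows as it is pushed to -x and down, 1.66 = closed stop (15 degrees below level). Starts at 0. With the frame down it meets a sprung strike at 0.4, resists with up to 0.6 N m and springs back if let go, passes its high point at 1.31 and snaps to the stop. Turned while the frame is up, it blocks the frame.
- lever_pivot (a point): point on the axis of the cam lever, 122 mm to -x of the die plate's origin, 52 mm above the table; the axis runs along the die plate's y.
- lever_grip (a point): middle of the lever's black round grip, 67 mm from the pivot; turns with the lever. The grip is 18 mm thick and runs from 39 to 95 mm from the pivot; nearer the pivot the lever is a 13 mm bar.
Not all that is in view belongs to the job. Leave any turquoise look-alike of the old_s alone.

How it is judged:
On the way, in this order (a step that is already met when the one before it is completed fails the run):
1. the used inserts are in the pan and every fresh insert is seated in a cavity of its outline, with the frame still up (((horizontal distance between insert_d_a and cav_d0 below 0.005 m and z of insert_d_a in the frame of cav_d0 below 0.003 m and angle between insert_d_a's own z axis and vertical below 0.06 rad and angle between the x axis of insert_d_a and the x axis of cav_d0, either way round below 0.15 rad) or (horizontal distance between insert_d_a and cav_d1 below 0.005 m and z of insert_d_a in the frame of cav_d1 below 0.003 m and angle between insert_d_a's own z axis and vertical below 0.06 rad and angle between the x axis of insert_d_a and the x axis of cav_d1, either way round below 0.15 rad)) and ((horizontal distance between insert_d_b and cav_d0 below 0.005 m and z of insert_d_b in the frame of cav_d0 below 0.003 m and angle between insert_d_b's own z axis and vertical below 0.06 rad and angle between the x axis of insert_d_b and the x axis of cav_d0, either way round below 0.15 rad) or (horizontal distance between insert_d_b and cav_d1 below 0.005 m and z of insert_d_b in the frame of cav_d1 below 0.003 m and angle between insert_d_b's own z axis and vertical below 0.06 rad and angle between the x axis of insert_d_b and the x axis of cav_d1, either way round below 0.15 rad)) and ((horizontal distance between insert_s_a and cav_s0 below 0.005 m and z of insert_s_a in the frame of cav_s0 below 0.003 m and angle between insert_s_a's own z axis and vertical below 0.06 rad) or (horizontal distance between insert_s_a and cav_s1 below 0.005 m and z of insert_s_a in the frame of cav_s1 below 0.003 m and angle between insert_s_a's own z axis and vertical below 0.06 rad)) and ((horizontal distance between insert_s_b and cav_s0 below 0.005 m and z of insert_s_b in the frame of cav_s0 below 0.003 m and angle between insert_s_b's own z axis and vertical below 0.06 rad) or (horizontal distance between insert_s_b and cav_s1 below 0.005 m and z of insert_s_b in the frame of cav_s1 below 0.003 m and angle between insert_s_b's own z axis and vertical below 0.06 rad)) and x of old_d in the frame of pan_floor between -0.1 and 0.1 m and y of old_d in the frame of pan_floor between -0.06 and 0.06 m and z of old_d in the frame of pan_floor between -0.01 and 0.045 m and x of old_s in the frame of pan_floor between -0.1 and 0.1 m and y of old_s in the frame of pan_floor between -0.06 and 0.06 m and z of old_s in the frame of pan_floor between -0.01 and 0.045 m and value of joint clamp_frame above 0.5 rad), for 0.2 s.
2. the clamp frame is down flat while the cam lever is still open (value of joint clamp_frame below 0.03 rad and value of joint cam_lever below 1 rad), for 0.2 s.
3. the cam lever has snapped closed over its high point (value of joint clamp_frame below 0.03 rad and value of joint cam_lever above 1.55 rad), for 0.2 s.
At the end, for the whole second after the job is handed in: Every fresh insert present flush in a cavity of its outline (centre within 5 mm, underside within 3 mm of the cavity floor); used ones inside the pan; frame down (below 0.03 rad); cam lever snapped closed (over 1.55 rad); all at rest (all of step 3 and ((horizontal distance between insert_d_a and cav_d0 below 0.005 m and z of insert_d_a in the frame of cav_d0 below 0.003 m and angle between insert_d_a's own z axis and vertical below 0.06 rad and angle between the x axis of insert_d_a and the x axis of cav_d0, either way round below 0.15 rad) or (horizontal distance between insert_d_a and cav_d1 below 0.005 m and z of insert_d_a in the frame of cav_d1 below 0.003 m and angle between insert_d_a's own z axis and vertical below 0.06 rad and angle between the x axis of insert_d_a and the x axis of cav_d1, either way round below 0.15 rad)) and ((horizontal distance between insert_d_b and cav_d0 below 0.005 m and z of insert_d_b in the frame of cav_d0 below 0.003 m and angle between insert_d_b's own z axis and vertical below 0.06 rad and angle between the x axis of insert_d_b and the x axis of cav_d0, either way round below 0.15 rad) or (horizontal distance between insert_d_b and cav_d1 below 0.005 m and z of insert_d_b in the frame of cav_d1 below 0.003 m and angle between insert_d_b's own z axis and vertical below 0.06 rad and angle between the x axis of insert_d_b and the x axis of cav_d1, either way round below 0.15 rad)) and ((horizontal distance between insert_s_a and cav_s0 below 0.005 m and z of insert_s_a in the frame of cav_s0 below 0.003 m and angle between insert_s_a's own z axis and vertical below 0.06 rad) or (horizontal distance between insert_s_a and cav_s1 below 0.005 m and z of insert_s_a in the frame of cav_s1 below 0.003 m and angle between insert_s_a's own z axis and vertical below 0.06 rad)) and ((horizontal distance between insert_s_b and cav_s0 below 0.005 m and z of insert_s_b in the frame of cav_s0 below 0.003 m and angle between insert_s_b's own z axis and vertical below 0.06 rad) or (horizontal distance between insert_s_b and cav_s1 below 0.005 m and z of insert_s_b in the frame of cav_s1 below 0.003 m and angle between insert_s_b's own z axis and vertical below 0.06 rad)) and x of old_d in the frame of pan_floor between -0.1 and 0.1 m and y of old_d in the frame of pan_floor between -0.06 and 0.06 m and z of old_d in the frame of pan_floor between -0.01 and 0.045 m and x of old_s in the frame of pan_floor between -0.1 and 0.1 m and y of old_s in the frame of pan_floor between -0.06 and 0.06 m and z of old_s in the frame of pan_floor between -0.01 and 0.045 m and velocity of joint cam_lever below 0.05 rad/s and linear speed of each of insert_d_a, insert_d_b, insert_s_a, insert_s_b, old_d, old_s below 0.02 m/s); the robot touches nothing.
Of insert_d_a, insert_d_b, insert_s_a, insert_s_b only 3 to 4 are there at a start; the rules pass over those that are not, and their reading is None.
Of old_d, old_s only 1 to 2 are there at a start; the rules pass over those that are not, and their reading is None.
At some moment in a run one of insert_d_a, insert_d_b, insert_s_a, insert_s_b may be knocked a few centimetres aside while the robot is not near it.
Once in a run the grip may slacken for a moment while it holds something.
It also fails if it takes over 210 s, if anything falls off the work surface, if the arm or the gripper's body presses on something with over 40 N, if the wrist force passes 120 N, or if a joint passes its speed limit or range.

### The arm

A 7-joint arm with a two-finger parallel gripper is mounted at the origin on the work surface; the furniture and walls round the work are solid. World frame = base frame: x ahead of the robot, y to its left, z up, the work surface at z = 0. Lengths are in m, angles in rad, forces in N, time in s.
With the tool pointing down it reaches from about 0.425 to 0.875 m from the base axis. Payload 4.7 kg.
Tool frame: the origin (TCP) lies midway between the tips of the shut fingers; the grasp point (between the pads) lies 19 mm behind it; z points along the fingers, y is the line along which they close (so a half turn about z gives the same grasp; the last joint's range is limited). The gripper opens to 87 mm and grips with 3 to 60 N. Pads are 19 mm wide; open, the fingers measure 117 mm over their backs; the gripper's body (75 mm by 190 mm) begins 51 mm behind the grasp point.
Start: joints at [1.286, 0.321, -0.07, 1.45, 0.023, 1.371, -0.057], TCP at [0.191, -0.621, 0.201] pointing down, gripper open.
Joint ranges: [-2.86, 2.86], [-0.3, 2.09], [-1.38, 1.24], [0.06, 2.45], [-1.56, 4.7], [0.09, 2.05], [-2.69, 2.69]. Speed limits (rad/s): [2.57, 2.57, 3.14, 3.14, 3.14, 3.14, 3.14].

### API

Orientations are given as a rotation vector (axis times angle).
In Python, from bench import ctrl, get_image, calibration gives the robot as it stands.
- The arm moves only by the tool apply_moves, never from a script. Its arguments are lists of equal length, an entry for each row: "dp": the shift along the tool's x, y, z in m, a list of three; "twist": the turn, a rotation vector about the tool's x, y, z in rad, a list of three; "fingers": the closure, from 0 (fully open) to 1 (shut). In form: {"dp": [[dx, dy, dz], ...], "twist": [[ax, ay, az], ...], "fingers": [fingers, ...]}. A call has 1 to 10 rows; each row shifts and turns the commanded pose from where the row before left it, along the tool's axes as they then stand; what a row does not reach is not made up. A row lasts 1/10 s, in which the tool goes at most 50 mm and 8.59 degrees, less where a joint would pass 70% of its speed; a pose out of reach is approached as far as the arm can. A call is refused whole if a number of a shift passes 0.05 or a number of a turn 0.15, either way. A call with a gripper value outside its range is refused whole. The fingers move at their own pace and stop on an object; "newtons" is the grip in N (left out, the last holds). Time passes only in rows, so rows that do not move let the fingers close. It gives the time, the measured TCP pose, the force, the opening and the grip force at its end, in the units of the state.
- ctrl.get_state(): the state, without advancing time (a new reading comes with each control period).
- get_image(name): name is "scene" or "top" or "wrist"; returns the picture (400x640x3 uint8, red, green, blue); there is no depth.
- calibration(name): a dict with "fx", "fy", "cx", "cy" (pixels), "eye" and "attitude" of the camera in the world; the wrist camera has in their place "hand_eye" (4x4, takes a point from camera to tool coordinates, whose origin is the TCP and whose axes are the flange's). Camera axes: x right, y up, looking along -z (the intrinsics and any distortion apply to the point x, -y, -z); pixel columns grow to the right and rows downward; lengths in m; the calibration is good to about 2 mm. The wrist camera is an equidistant fisheye: a pixel r from the principal point sees the ray r / f radians off the axis. A picture is of the moment at which its call begins: read the wrist's pose just before it. calibration takes no time and is no camera call.
- ctrl.close_job(): hands the job in; it is judged then, once.
The state is a dict: "time": time; "joint_positions": joint angles; "qd": joint speeds; "joint_torque": joint torques, N m; "position": TCP position; "tool_rot": TCP orientation; "ft_force": force on the tool from outside, world axes, zero at the start; "torque": the same for the moment, N m; "grip_width": opening from 0.0 (shut) to 1.0 (fully open); "grip_force": force on a finger pad.
Only numpy, scipy, OpenCV 4.12 (cv2) and the standard library are available. Lean on these libraries where they do the work, as an engineer would, in place of code of your own. Each camera call takes 0.05 s, during which the arm holds its last target. There are 200 camera calls.

## Working session

There is one attempt and no reset: what is moved stays moved. The work goes in short steps, Python scripts to look and compute and a tool call to move; the robot and the scene stay as the last step left them, time stands still between calls to the robot, and variables do not carry over. Pictures are saved under pics/ and viewed, at most 14 in all, crops included, and the job is handed in when it is done.

Besides the shell and the picture viewer there is one more tool, called after "Request:" as name(argument=value, ...) on one line, values as JSON. apply_moves: Moves the arm, as the interface text tells. Its arguments: {"type":"object","properties":{"dp":{"type":"array"},"twist":{"type":"array"},"fingers":{"type":"array"},"newtons":{"type":"number"}},"required":["dp","twist","fingers"]}

```bash
ls; mkdir -p pics
python3 - <<'E'
from bench import ctrl,get_image,calibration
import cv2
print(ctrl.get_state())
for n in("scene","top","wrist"):
    print(n,calibration(n))
for n in("scene","top"):
    cv2.imwrite(f"pics/{n}0.png",cv2.cvtColor(get_image(n),cv2.COLOR_RGB2BGR))
E
```

```text
pics
{'time': 0.0, 'joint_positions': array([ 1.28610695,  0.32184772, -0.07008881,  1.45167351,  0.02258498,
        1.3707766 , -0.05688087]), 'qd': array([ 0.0008891 ,  0.00012438, -0.0014544 ,  0.00167703,  0.0014614 ,
       -0.00169765,  0.00044568]), 'joint_torque': array([ 5.80588294e-04, -4.91288424e+01, -4.03676005e-01, -3.12530673e+01,
       -6.37987931e-02,  4.37390408e-02,  1.95732950e-04]), 'position': array([ 0.19112102, -0.62064988,  0.19944627]), 'tool_rot': array([-3.10472559e+00, -4.67391546e-01,  5.73468054e-04]), 'ft_force': array([ 0.03246787, -1.24101219, -0.0917232 ]), 'torque': array([-0.05199005, -0.01639322,  0.01575072]), 'grip_force': 0.0, 'grip_width': 1.003020724381596}
scene {'fx': 481.8218508825979, 'fy': 481.8218508825979, 'cx': 318.6590745031261, 'cy': 199.41940430135358, 'eye': array([-0.21530507,  0.94638488,  1.33587695]), 'attitude': array([ 0.3015235 , -0.95147032, -2.33324486])}
top {'fx': 401.2454358613771, 'fy': 401.2454358613771, 'cx': 312.4475056673076, 'cy': 200.80729203687633, 'eye': array([ 0.26191904, -0.03590575,  1.20225189]), 'attitude': array([ 0.16474809, -0.11818389, -1.55311245])}
wrist {'fx': 309.70691628693146, 'fy': 309.70691628693146, 'cx': 321.57919903888506, 'cy': 206.55240986957318, 'hand_eye': array([[ 6.71708614e-05,  9.58498955e-01,  2.85096034e-01,
         7.90435997e-02],
       [ 9.99999842e-01,  9.46328279e-05, -5.53765394e-04,
         1.61274965e-04],
       [-5.57762995e-04,  2.85096026e-01, -9.58498798e-01,
        -1.83833363e-01],
       [ 0.00000000e+00,  0.00000000e+00,  0.00000000e+00,
         1.00000000e+00]])}
```

View pics/top0.png

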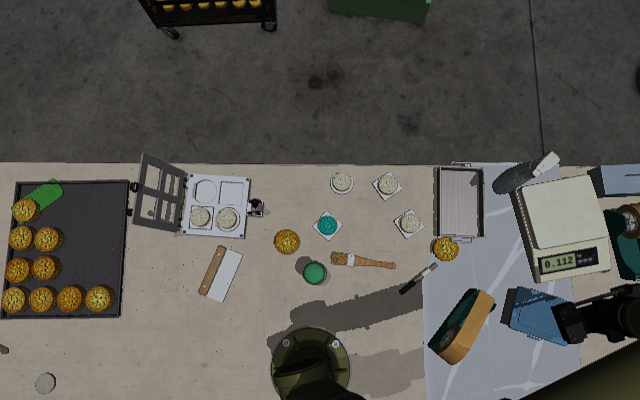

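View pics/scene0.png

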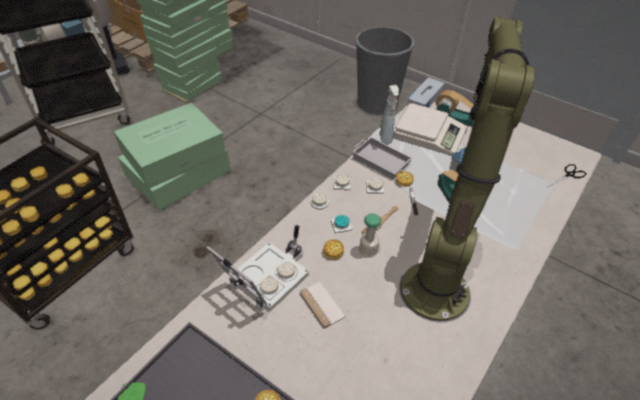

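Top view: the die plate is at about (215,205) with its hinge and frame on the left (+y world) and the lever at right (258,206). Used inserts sit at (200,217) and (228,219).

Candidates for fresh inserts:
- D-shaped at (342,182).
- Squares at (388,185) and (408,222).
- Turquoise look-alike at (327,225), to be left alone.
- Unrelated: cakes, e.g. (287,241), the shaker at (314,272) and a grey disc at (45,383).

The pan is at (460,202). I'll check these in a close crop.

```bash
cat > h.py <<'E'
import numpy as np, cv2
from scipy.spatial.transform import Rotation as Ro
from bench import ctrl,get_image,calibration
def cam(n):
    c=calibration(n)
    if n=="wrist":
        s=ctrl.get_state(); R=Ro.from_rotvec(s["tool_rot"]).as_matrix(); H=c["hand_eye"]
        return c,R@H[:3,:3],np.array(s["position"])+R@H[:3,3]
    return c,Ro.from_rotvec(c["attitude"]).as_matrix(),np.array(c["eye"])
def p2w(C,n,uv,z):
    c,R,e=C; uv=np.atleast_2d(np.float64(uv))
    q=(uv-[c["cx"],c["cy"]])/[c["fx"],c["fy"]]
    if n=="wrist":
        r=np.linalg.norm(q,axis=1)+1e-12; d=np.c_[q*(np.sin(r)/r)[:,None],np.cos(r)]
    else: d=np.c_[q,np.ones(len(q))]
    d=(d*[1,-1,-1])@R.T
    return e+d*((z-e[2])/d[:,2])[:,None]
def w2p(C,n,P):
    c,R,e=C; d=((np.atleast_2d(P)-e)@R)*[1,-1,-1]
    if n=="wrist":
        h=np.linalg.norm(d[:,:2],axis=1)+1e-12; q=d[:,:2]/h[:,None]*np.arctan2(h,d[:,2])[:,None]
    else: q=d[:,:2]/d[:,2:]
    return q*[c["fx"],c["fy"]]+[c["cx"],c["cy"]]
def grab(n,name=None):
    C=cam(n); im=cv2.cvtColor(get_image(n),cv2.COLOR_RGB2BGR)
    if name: cv2.imwrite(f"pics/{name}.png",im)
    return C,im
def ortho(n,C,im,cen,yaw,half,z,mm=0.5):
    """rectified view of plane z, centred cen; u along yaw axis, v up = yaw+90; mm per pixel"""
    k=int(half/mm*1000); g=np.arange(-k,k+1)*mm/1000
    U,V=np.meshgrid(g,-g); c,s=np.cos(yaw),np.sin(yaw)
    P=np.c_[(cen[0]+c*U-s*V).ravel(),(cen[1]+s*U+c*V).ravel(),np.full(U.size,z)]
    uv=w2p(C,n,P).astype(np.float32).reshape(*U.shape,2)
    return cv2.remap(im,uv[...,0],uv[...,1],cv2.INTER_CUBIC)
def pose():
    s=ctrl.get_state(); R=Ro.from_rotvec(s["tool_rot"]).as_matrix()
    return np.array(s["position"]),R,np.arctan2(R[1,0],R[0,0]),s
def plan(tgt,yaw=None):
    """shift needed in present tool axes and twist about tool z for TCP target with tool straight down"""
    p,R,y,s=pose(); yaw=y if yaw is None else yaw
    Rt=(Ro.from_euler("z",yaw)*Ro.from_rotvec([np.pi,0,0])).as_matrix()
    print("dp tool",np.round(R.T@(np.array(tgt)-p),4),"twist",np.round(Ro.from_matrix(R.T@Rt).as_rotvec(),4),
          "world d",np.round(np.array(tgt)-p,4),"yaw now",round(y,4),"t",round(s["time"],2))
E
python3 - <<'E'
from h import *
im=cv2.imread("pics/top0.png"); C=cam("top")
pts={"plateTL":((186,175),.026),"TR":((249,178),.026),"BL":((182,234),.026),"BR":((246,238),.026),"oldS":((200,217),.045),"oldD":((228,219),.045),
"D":((342,182),.029),"S1":((388,185),.029),"S2":((408,222),.029),"turq":((327,225),.029),"panTL":((436,168),.036),"panBR":((483,236),.036)}
for k,(u,z) in pts.items(): print(k,p2w(C,"top",u,z)[0].round(3))
print(pose()[:3])
a=cv2.resize(im[150:250,125:275],None,fx=5,fy=5,interpolation=cv2.INTER_CUBIC)[:,:750]
b=cv2.resize(im[160:250,315:495],None,fx=4.4,fy=4.4,interpolation=cv2.INTER_CUBIC)
cv2.imwrite("pics/a.png",a); cv2.imwrite("pics/b.png",b)
E
```

```text
plateTL [0.552 0.387 0.026]
TR [0.545 0.194 0.026]
BL [0.372 0.386 0.026]
BR [0.363 0.195 0.026]
oldS [0.421 0.33  0.045]
oldD [0.416 0.247 0.045]
D [ 0.534 -0.087  0.029]
S1 [ 0.526 -0.224  0.029]
S2 [ 0.416 -0.28   0.029]
turq [ 0.404 -0.043  0.029]
panTL [ 0.578 -0.366  0.036]
panBR [ 0.377 -0.492  0.036]
(array([ 0.19115103, -0.6206814 ,  0.19955712]), array([[ 9.55675197e-01,  2.94422449e-01, -5.83396859e-04],
       [ 2.94423019e-01, -9.55673762e-01,  1.65722363e-03],
       [-6.96132316e-05, -1.75553298e-03, -9.99998457e-01]]), np.float64(0.29885172116296405))
```

View pics/a.png

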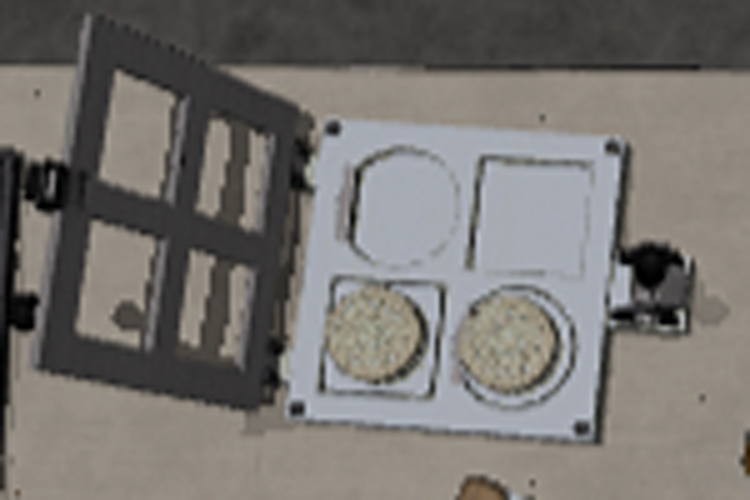

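View pics/b.png

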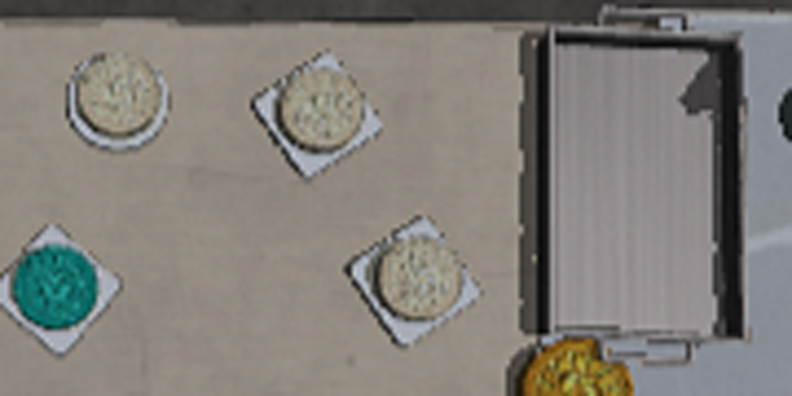

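The crops confirm it. The D fresh insert is at crop (118,95), and the squares at (318,110) and (415,280). The turquoise one at (55,285) is not touched. Both used inserts sit in the lower-row cavities, and the upper row is empty.

Next, move over the fresh inserts and the pan.

Request:
apply_moves(dp=[[0.037,-0.031,-0.01],[0.037,-0.031,-0.01],[0.037,-0.031,-0.01],[0.037,-0.031,-0.01],[0.037,-0.031,-0.01],[0.037,-0.031,-0.01],[0.037,-0.031,-0.01],[0.037,-0.031,-0.01],[0.037,-0.031,-0.01],[0.037,-0.031,-0.01]], twist=[[0,0,0],[0,0,0],[0,0,0],[0,0,0],[0,0,0],[0,0,0],[0,0,0],[0,0,0],[0,0,0],[0,0,0]], fingers=[0,0,0,0,0,0,0,0,0,0])

```text
time: 1.1
position: [0.4542, -0.2141, 0.3008]
tool_rot: [3.106, 0.467, -0.0]
ft_force: [1.7, 0.3, 0.4]
grip_width: 1.003
grip_force: 0.0
```

Request:
apply_moves(dp=[[0,0,0],[0,0,0],[0,0,0],[0,0,0],[0,0,0],[0,0,0],[0,0,0],[0,0,0]], twist=[[0,0,-0.14],[0,0,-0.14],[0,0,-0.14],[0,0,-0.14],[0,0,-0.14],[0,0,-0.14],[0,0,0],[0,0,0]], fingers=[0,0,0,0,0,0,0,0])

```text
time: 1.9
position: [0.4535, -0.216, 0.3003]
tool_rot: [-2.648, -1.689, 0.0]
ft_force: [-0.6, 0.1, -1.0]
grip_width: 1.003
grip_force: 0.0
```

Run:
```python
from h import *
p,R,y,s=pose(); print(p,y,s["joint_positions"].round(3),s["time"])
C,im=grab("wrist","w1")
np.save("w1.npy",np.r_[p,s["tool_rot"]])
```

```text
[ 0.45351036 -0.21595094  0.30026684] 1.1354958550271783 [ 0.841 -0.009 -0.443  1.63  -0.004  1.52  -0.037] 1.9
```

View pics/w1.png

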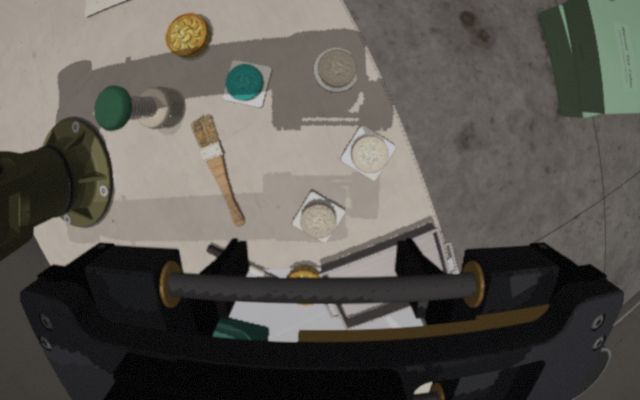

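The wrist view shows turquoise at (245,82), D at (336,68), and squares at (369,153) and (320,215). Next, move to the lever side of the plate and look along its +x.

Request:
apply_moves(dp=[[0.042,-0.0195,0.0067],[0.042,-0.0195,0.0067],[0.042,-0.0195,0.0067],[0.042,-0.0195,0.0067],[0.042,-0.0195,0.0067],[0.042,-0.0195,0.0067],[0.042,-0.0195,0.0067],[0.042,-0.0195,0.0067],[0.042,-0.0195,0.0067]], twist=[[0,0,0],[0,0,0],[0,0,0],[0,0,0],[0,0,0],[0,0,0],[0,0,0],[0,0,0],[0,0,0]], fingers=[0,0,0,0,0,0,0,0,0])

```text
time: 2.85
position: [0.4523, 0.2023, 0.2403]
tool_rot: [2.647, 1.689, 0.001]
ft_force: [1.5, 0.1, -0.6]
grip_width: 1.0
grip_force: 0.0
```

Request:
apply_moves(dp=[[0,0,0],[0,0,0],[0,0,0],[0,0,0],[0,0,0]], twist=[[0,0,-0.133],[0,0,-0.133],[0,0,-0.133],[0,0,0],[0,0,0]], fingers=[0,0,0,0,0])

```text
time: 3.35
position: [0.4525, 0.2006, 0.2402]
tool_rot: [2.263, 2.179, -0.0]
ft_force: [-0.7, -0.5, -0.9]
grip_width: 1.003
grip_force: 0.0
```

Run:
```python
from h import *
p,R,y,s=pose(); print(p,y,s["joint_positions"].round(3),s["time"])
C,im=grab("wrist","w2")
np.save("w2.npy",np.r_[p,s["tool_rot"]])
o=ortho("wrist",C,im,(.458,.29),np.deg2rad(88),.125,.026,.45)
cv2.imwrite("pics/o2.png",o)
print(o.shape)
```

```text
[0.45254629 0.20063154 0.2401777 ] 1.5333546436941579 [ 0.488  0.005 -0.949  1.737  0.005  1.402 -0.5  ] 3.35
(555, 555, 3)
```

View pics/o2.png

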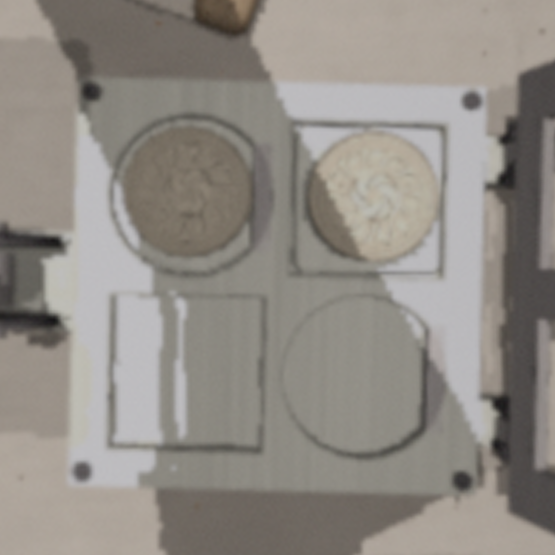

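The rectified plate view (plane z=26 mm, 0.45 mm/px) shows:
- Corner holes at (92,91), (472,100), (83,471) and (462,481).
- old_d at (187,192) and old_s at (374,197).
- s0 empty at (188,372) and d1 empty at (357,377).

```bash
cat >> h.py <<'E'
def camfrom(f):
    a=np.load(f); H=calibration("wrist")["hand_eye"]; R=Ro.from_rotvec(a[3:]).as_matrix()
    return calibration("wrist"),R@H[:3,:3],a[:3]+R@H[:3,3]
def holes(n,C,im,cen,yaw,hs=.0855,mm=.25):
    """refine plate centre/yaw from its four dark corner holes"""
    for it in range(3):
        o=cv2.cvtColor(ortho(n,C,im,cen,yaw,.11,.026,mm),cv2.COLOR_BGR2GRAY).astype(float); k=o.shape[0]//2; P=[]
        w=int(.009/mm*1000)
        for sx,sy in((-1,1),(1,1),(-1,-1),(1,-1)):
            u=int(k+sx*hs/mm*1000); v=int(k-sy*hs/mm*1000)
            q=o[v-w:v+w+1,u-w:u+w+1]; m=np.clip(.5*(q.min()+np.median(q))-q,0,None)
            ys,xs=np.mgrid[-w:w+1,-w:w+1]; P.append(((u-k+(m*xs).sum()/m.sum())*mm/1e3,-(v-k+(m*ys).sum()/m.sum())*mm/1e3))
        P=np.array(P); c=P.mean(0); dx=P[1]+P[3]-P[0]-P[2]
        cen=np.array(cen)+[np.cos(yaw)*c[0]-np.sin(yaw)*c[1],np.sin(yaw)*c[0]+np.cos(yaw)*c[1]]; yaw+=np.arctan2(dx[1],dx[0])
    return cen,yaw,P
def loc(cen,yaw,xy): return np.array(cen)+np.array([[np.cos(yaw),-np.sin(yaw)],[np.sin(yaw),np.cos(yaw)]])@xy
E
python3 - <<'E'
from h import *
im=cv2.imread("pics/w2.png"); C=camfrom("w2.npy")
c,y,P=holes("wrist",C,im,(.4619,.29),np.deg2rad(86.57)); print(c,np.rad2deg(y),P.round(4))
np.save("plate.npy",np.r_[c,y])
k=(C[2][2]-.045)/(C[2][2]-.026)
for n,(u,v),xy in(("old_d",(187,192),(-.04,.04)),("old_s",(374,197),(.04,.04))):
    w=loc((.458,.29),np.deg2rad(88),np.array([(u-277)*.45e-3,-(v-277)*.45e-3])); w=C[2][:2]+(w-C[2][:2])*k
    print(n,w,"cavity",loc(c,y,xy))
d=loc(c,y,(-.04,.04)); plan([*d,.12],y+np.pi/4)
E
```

```text
[0.46199163 0.28950908] 86.58497809251095 [[-0.0861  0.0855]
 [ 0.0858  0.0855]
 [-0.0854 -0.0855]
 [ 0.0857 -0.0855]]
old_d [0.42017755 0.25219399] cavity [0.41967993 0.25196284]
old_s [0.42511542 0.33220319] cavity [0.42444538 0.33182078]
dp tool [ 0.0501 -0.0348  0.1202] twist [ 1.000e-04  2.000e-04 -7.625e-01] world d [-0.0329  0.0513 -0.1202] yaw now 1.5341 t 3.4
```

Request:
apply_moves(dp=[[0.0167,-0.0116,0.02],[0.0167,-0.0116,0.03],[0.0167,-0.0116,0.04],[0,0,0.03],[0,0,0],[0,0,0],[0,0,0],[0,0,0],[0,0,0],[0,0,0]], twist=[[0,0,0],[0,0,0],[0,0,0],[0,0,-0.127],[0,0,-0.127],[0,0,-0.127],[0,0,-0.127],[0,0,-0.127],[0,0,-0.127],[0,0,0]], fingers=[0,0,0,0,0,0,0,0,0,0])

```text
time: 4.4
position: [0.4195, 0.2518, 0.1202]
tool_rot: [-1.287, -2.866, -0.0]
ft_force: [0.4, -0.5, -0.2]
grip_width: 1.001
grip_force: 0.0
```

Run:
```python
from h import *
c=np.load("plate.npy"); d=loc(c[:2],c[2],(-.04,.04)); plan([*d,.030],c[2]+np.pi/4)
C,im=grab("wrist","w3"); p,R,y,s=pose(); np.save("w3.npy",np.r_[p,s["tool_rot"]])
print(holes("wrist",C,im,c[:2],c[2]))
```

```text
dp tool [0.     0.0002 0.0902] twist [ 0.     -0.      0.0008] world d [ 0.0001  0.0002 -0.0902] yaw now 2.2974 t 4.4
(array([0.46024223, 0.29127099]), np.float64(1.4847462956970783), array([[-0.08822737,  0.0823512 ],
       [ 0.08245169,  0.0855673 ],
       [-0.08056704, -0.08125418],
       [ 0.08604793, -0.08557054]]))
```

View pics/w3.png

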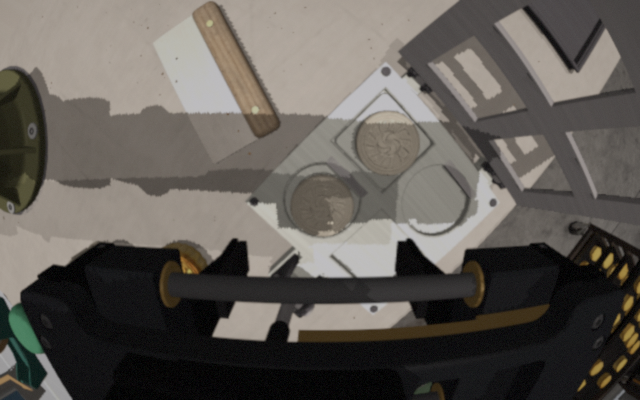

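Run:
```python
from h import *
c=np.load("plate.npy"); C=camfrom("w3.npy")
for xy,z in(((-.04,.04),.045),((.04,.04),.045),((-.0857,.0855),.026),((.0857,.0855),.026),((.0857,-.0855),.026)): print(xy,w2p(C,"wrist",[*loc(c[:2],c[2],xy),z])[0].round(1))
```

```text
(-0.04, 0.04) [321.3 207.3]
(0.04, 0.04) [388.  143.1]
(-0.0857, 0.0855) [253.3 201.7]
(0.0857, 0.0855) [384.7  70.8]
(0.0857, -0.0855) [492.4 201.6]
```

The wrist view shows old_d at (321,204), predicted (321,207), and the holes match within about 1 px. Descend and grip.

Request:
apply_moves(dp=[[0,0,0.03],[0,0,0.03],[0,0,0.02],[0,0,0.01],[0,0,0],[0,0,0],[0,0,0],[0,0,0],[0,0,0],[0,0,0]], twist=[[0,0,0],[0,0,0],[0,0,0],[0,0,0],[0,0,0],[0,0,0],[0,0,0],[0,0,0],[0,0,0],[0,0,0]], fingers=[0,0,0,0,1,1,1,1,1,1], newtons=40)

```text
time: 5.45
position: [0.4198, 0.2519, 0.0306]
tool_rot: [1.284, 2.866, 0.0]
ft_force: [-0.4, 0.5, -0.9]
grip_width: 0.541
grip_force: 0.0
```

Request:
apply_moves(dp=[[0,0,-0.01],[0,0,-0.01],[0,0,-0.02],[0,0,-0.03],[0,0,-0.03],[0,0,0]], twist=[[0,0,0],[0,0,0],[0,0,0],[0,0,0],[0,0,0],[0,0,0]], fingers=[1,1,1,1,1,1])

```text
time: 6.05
position: [0.4221, 0.2539, 0.1348]
tool_rot: [1.281, 2.862, 0.008]
ft_force: [0.2, -0.6, -0.4]
grip_width: 0.031
grip_force: 0.0
```

Run:
```python
from h import *
C,im=grab("wrist","w4"); p,R,y,s=pose(); np.save("w4.npy",np.r_[p,s["tool_rot"]])
print(p,y,s["joint_positions"].round(2),s["ft_force"],s["grip_width"])
im0=cv2.imread("pics/w1.png")
# pan, rectified from the first wrist picture and from top
t=cv2.imread("pics/top0.png"); Ct=cam("top")
a=ortho("top",Ct,t,(.478,-.429),0,.15,.008,1.); b=ortho("wrist",camfrom("w1.npy"),im0,(.478,-.3),0,.2,.010,1.)
h=max(a.shape[0],b.shape[0]); f=lambda q:cv2.copyMakeBorder(q,0,h-q.shape[0],0,0,0)
cv2.imwrite("pics/p4.png",np.vstack([np.hstack([f(a),f(b)])]))
```

```text
[0.42110012 0.25280302 0.13277833] 2.2994508805730844 [ 0.47  0.12 -1.12  1.9   0.12  1.19  0.05] [-0.12710871 -1.06092144 -0.03655051] 0.021800245104428358
```

View pics/p4.png

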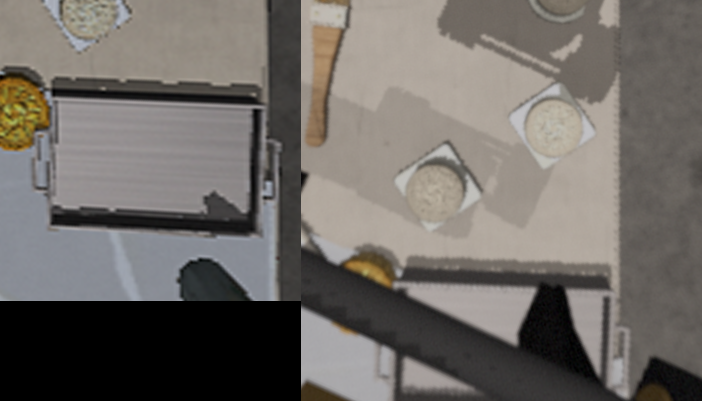

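The fingers closed past the insert's width without any grip force. I'll look.

View pics/w4.png

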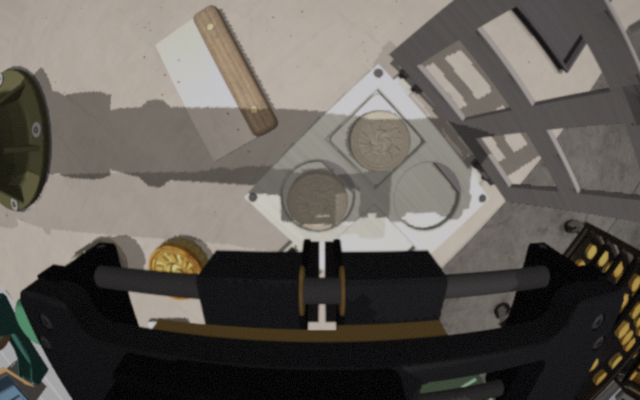

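Run:
```python
from h import *
c=np.load("plate.npy"); d=loc(c[:2],c[2],(-.02,.02))
t=[ortho("wrist",camfrom(f"w{k}.npy"),cv2.imread(f"pics/w{k}.png"),d,c[2],.075,.026,.4) for k in(2,3,4)]
cv2.imwrite("pics/c4.png",cv2.resize(np.hstack(t)[:,:],(800,267)))
```

```text
(no output)
```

View pics/c4.png

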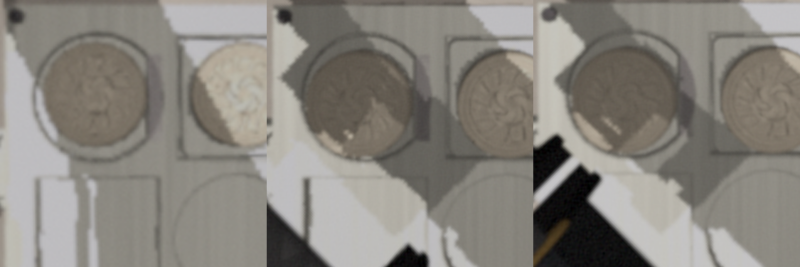

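In the crops old_d still looks seated at (92,90) in each panel. The fingers may simply not have closed fully before the lift. I'll retry with a longer close and watch the force.

Request:
apply_moves(dp=[[0,0,0],[0,0,0],[0,0,0],[0,0,0],[0,0,0],[0,0,0],[0,0,0],[0,0,0],[0,0,0],[0,0,0]], twist=[[0,0,0],[0,0,0],[0,0,0],[0,0,0],[0,0,0],[0,0,0],[0,0,0],[0,0,0],[0,0,0],[0,0,0]], fingers=[0,0,0,0,0,0,0,0,0,0])

```text
time: 7.1
position: [0.4194, 0.252, 0.1302]
tool_rot: [1.283, 2.867, -0.0]
ft_force: [-0.1, 0.6, 0.3]
grip_width: 0.845
grip_force: 0.0
```

Request:
apply_moves(dp=[[0,0,0]], twist=[[0,0,0]], fingers=[0])

```text
time: 7.2
position: [0.4194, 0.2519, 0.1302]
tool_rot: [1.284, 2.867, -0.0]
ft_force: [0.6, -0.8, -0.4]
grip_width: 0.933
grip_force: 0.0
```

Run:
```python
from h import *
c=np.load("plate.npy"); d=loc(c[:2],c[2],(-.04,.04)); plan([*d,.029],c[2]+np.pi/4); print(pose()[3]["grip_width"],pose()[0])
```

```text
dp tool [-1.000e-04  2.000e-04  1.012e-01] twist [-0.      0.0001  0.0032] world d [ 0.0003  0.     -0.1012] yaw now 2.2998 t 7.2
0.9326218167487847 [0.41942671 0.2519224  0.1302232 ]
```

Request:
apply_moves(dp=[[0,0,0.04],[0,0,0.04],[0,0,0.015],[0,0,0.006],[0,0,0],[0,0,0],[0,0,0],[0,0,0]], twist=[[0,0,0],[0,0,0],[0,0,0],[0,0,0],[0,0,0],[0,0,0],[0,0,0],[0,0,0]], fingers=[0,0,0,0,1,1,1,1], newtons=40)

```text
time: 8.0
position: [0.4203, 0.2522, 0.0303]
tool_rot: [1.283, 2.866, 0.002]
ft_force: [-0.5, 0.5, 1.0]
grip_width: 0.723
grip_force: 0.0
```

Request:
apply_moves(dp=[[0,0,0]], twist=[[0,0,0]], fingers=[1])

```text
time: 8.1
position: [0.42, 0.252, 0.0299]
tool_rot: [1.283, 2.866, 0.001]
ft_force: [0.6, 0.2, 0.5]
grip_width: 0.632
grip_force: 0.0
```

Request:
apply_moves(dp=[[0,0,0]], twist=[[0,0,0]], fingers=[1])

```text
time: 8.2
position: [0.4197, 0.2519, 0.0295]
tool_rot: [1.284, 2.867, 0.0]
ft_force: [0.4, 0.1, 0.8]
grip_width: 0.537
grip_force: 0.0
```

Request:
apply_moves(dp=[[0,0,0],[0,0,0],[0,0,0]], twist=[[0,0,0],[0,0,0],[0,0,0]], fingers=[1,1,1])

```text
time: 8.5
position: [0.4194, 0.2519, 0.0292]
tool_rot: [-1.284, -2.867, 0.0]
ft_force: [0.1, 0.5, -0.1]
grip_width: 0.264
grip_force: 0.0
```

Request:
apply_moves(dp=[[0,0,0],[0,0,0],[0,0,0]], twist=[[0,0,0],[0,0,0],[0,0,0]], fingers=[1,1,1])

```text
time: 8.8
position: [0.4194, 0.2519, 0.0292]
tool_rot: [-1.284, -2.867, 0.0]
ft_force: [0.1, -0.1, 0.4]
grip_width: 0.032
grip_force: 0.0
```

Run:
```python
from h import *
C,im=grab("wrist","w5"); p,R,y,s=pose(); np.save("w5.npy",np.r_[p,s["tool_rot"]])
C2,sc=grab("scene","s5")
C3,tp=grab("top","t5")
print(w2p(C,"wrist",p),w2p(C2,"scene",p),w2p(C3,"top",p))
a=cv2.resize(im[100:300,220:470],(400,320)); b=cv2.resize(sc[220:320,200:325],(400,320),interpolation=cv2.INTER_CUBIC)
cv2.imwrite("pics/c5.png",np.hstack([a,b]))
```

```text
[[320.66491958 240.91413008]] [[286.78662299 270.92808659]] [[227.53410041 218.63874917]]
```

View pics/c5.png

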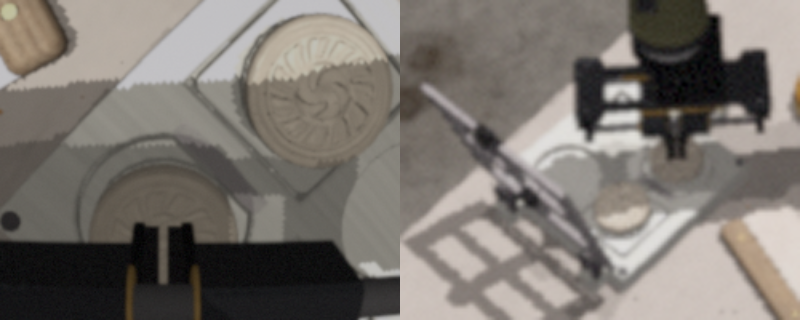

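The fingertips appear at crop (163,225), on top of the pattern, so the real tips are higher than the reported TCP. I'll feel for the pattern top with the shut fingers, gently.

Request:
apply_moves(dp=[[0,0,0.001],[0,0,0.001],[0,0,0]], twist=[[0,0,0],[0,0,0],[0,0,0]], fingers=[1,1,1])

```text
time: 9.25
position: [0.4193, 0.2518, 0.027]
tool_rot: [-1.283, -2.867, 0.001]
ft_force: [0.6, 0.6, -0.3]
grip_width: 0.008
grip_force: 0.0
```

Request:
apply_moves(dp=[[0,0,0.001],[0,0,0.001],[0,0,0]], twist=[[0,0,0],[0,0,0],[0,0,0]], fingers=[1,1,1])

```text
time: 9.55
position: [0.4193, 0.2519, 0.025]
tool_rot: [-1.283, -2.867, 0.0]
ft_force: [-0.3, 0.6, -0.6]
grip_width: 0.004
grip_force: 0.0
```

Request:
apply_moves(dp=[[0,0,0.001],[0,0,0.001],[0,0,0]], twist=[[0,0,0],[0,0,0],[0,0,0]], fingers=[1,1,1])

```text
time: 9.85
position: [0.4195, 0.2519, 0.0235]
tool_rot: [1.284, 2.867, -0.001]
ft_force: [-0.7, -0.4, 4.5]
grip_width: 0.003
grip_force: 1.9
```

Request:
apply_moves(dp=[[0,0,0.001],[0,0,0.001],[0,0,0]], twist=[[0,0,0],[0,0,0],[0,0,0]], fingers=[1,1,1])

```text
time: 10.15
position: [0.4195, 0.2519, 0.0234]
tool_rot: [1.283, 2.867, -0.004]
ft_force: [-7.0, -5.3, 23.3]
grip_width: 0.002
grip_force: 11.6
```

Run:
```python
from h import *
C,im=grab("wrist","w6"); p,R,y,s=pose(); print(p,s["ft_force"])
cv2.imwrite("pics/c6.png",cv2.resize(im[170:330,230:430],(750,600),interpolation=cv2.INTER_CUBIC))
```

```text
[0.41947831 0.25189363 0.02332745] [-7.37983531 -4.91843729 22.97777426]
```

View pics/c6.png

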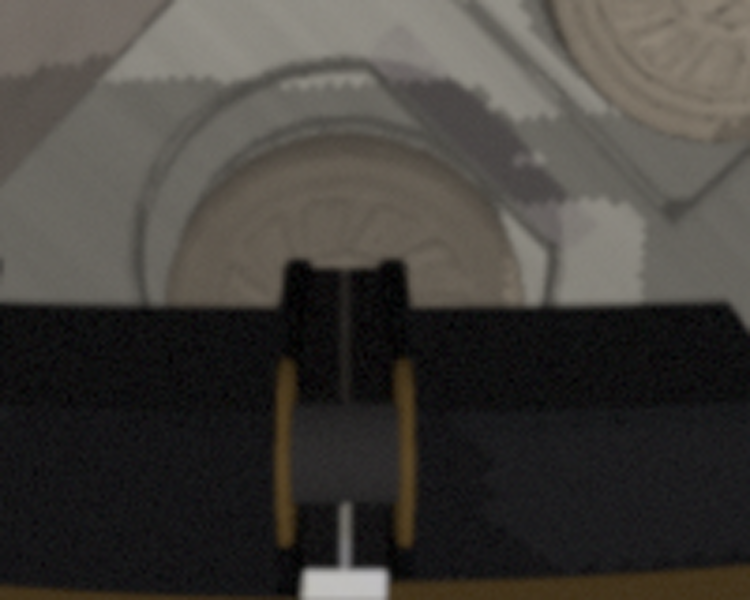

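Contact is felt at reported z=0.0235 with the pattern top at 0.045, so the real tips sit about 21 mm above the reported TCP. Lift, open, and grasp deeper.

Request:
apply_moves(dp=[[0,0,-0.01],[0,0,-0.02],[0,0,0],[0,0,0],[0,0,0],[0,0,0],[0,0,0],[0,0,0],[0,0,0],[0,0,0]], twist=[[0,0,0],[0,0,0],[0,0,0],[0,0,0],[0,0,0],[0,0,0],[0,0,0],[0,0,0],[0,0,0],[0,0,0]], fingers=[0,0,0,0,0,0,0,0,0,0])

```text
time: 11.2
position: [0.4194, 0.252, 0.0511]
tool_rot: [-1.283, -2.867, 0.0]
ft_force: [0.5, 0.1, -0.2]
grip_width: 0.831
grip_force: 0.0
```

Request:
apply_moves(dp=[[0,0,0.01],[0,0,0.01],[0,0,0.01],[0,0,0.008],[0,0,0.004],[0,0,0]], twist=[[0,0,0],[0,0,0],[0,0,0],[0,0,0],[0,0,0],[0,0,0]], fingers=[0,0,0,0,0,0])

```text
time: 11.8
position: [0.4188, 0.2518, 0.0084]
tool_rot: [-1.282, -2.866, 0.001]
ft_force: [0.6, -0.9, -0.1]
grip_width: 1.001
grip_force: 0.0
```

Request:
apply_moves(dp=[[0,0,0],[0,0,0],[0,0,0],[0,0,0],[0,0,0],[0,0,0],[0,0,0],[0,0,0],[0,0,0]], twist=[[0,0,0],[0,0,0],[0,0,0],[0,0,0],[0,0,0],[0,0,0],[0,0,0],[0,0,0],[0,0,0]], fingers=[1,1,1,1,1,1,1,1,1], newtons=40)

```text
time: 12.7
position: [0.4196, 0.2519, 0.0094]
tool_rot: [1.284, 2.867, -0.0]
ft_force: [-0.3, -0.7, 2.2]
grip_width: 0.638
grip_force: 40.0
```

Gripped: width 0.638, 40 N. Carry it to the pan.

Request:
apply_moves(dp=[[0,0,-0.01],[0,0,-0.02],[0,0,-0.04],[0,0,-0.04],[0,0,-0.03],[0,0,-0.02],[0,0,0],[0,0,0],[0,0,0],[0,0,0]], twist=[[0,0,0],[0,0,0],[0,0,0],[0,0,0.121],[0,0,0.121],[0,0,0.121],[0,0,0.121],[0,0,0.121],[0,0,0.122],[0,0,0]], fingers=[1,1,1,1,1,1,1,1,1,1])

```text
time: 13.7
position: [0.419, 0.252, 0.1693]
tool_rot: [2.219, 2.224, -0.001]
ft_force: [-0.0, -0.1, -1.9]
grip_width: 0.637
grip_force: 40.0
```

Request:
apply_moves(dp=[[-0.02,0.003,0],[-0.04,0.006,0],[-0.045,0.007,0],[-0.045,0.007,0],[-0.045,0.007,0],[-0.045,0.007,0],[-0.045,0.007,0],[-0.045,0.007,0],[-0.045,0.007,0],[-0.045,0.007,0]], twist=[[0,0,0],[0,0,0],[0,0,0],[0,0,0],[0,0,0],[0,0,0],[0,0,0],[0,0,0],[0,0,0],[0,0,0]], fingers=[1,1,1,1,1,1,1,1,1,1])

```text
time: 14.7
position: [0.4851, -0.1695, 0.1693]
tool_rot: [-2.215, -2.228, 0.0]
ft_force: [0.4, 0.6, -1.5]
grip_width: 0.642
grip_force: 40.0
```

Request:
apply_moves(dp=[[-0.045,0.007,0],[-0.045,0.007,0],[-0.045,0.007,0],[-0.045,0.007,0],[-0.045,0.007,0],[-0.02,0,0],[-0.02,0,0],[0,0,0]], twist=[[0,0,0],[0,0,0],[0,0,0],[0,0,0],[0,0,0],[0,0,0],[0,0,0],[0,0,0]], fingers=[1,1,1,1,1,1,1,1])

```text
time: 15.5
position: [0.519, -0.4364, 0.1681]
tool_rot: [-2.221, -2.221, 0.002]
ft_force: [-0.9, -0.3, -2.4]
grip_width: 0.64
grip_force: 40.0
```

Run:
```python
from h import *
plan([.523,-.432,.05],np.pi/2); s=pose()[3]; print(s["grip_width"],s["grip_force"],s["joint_positions"].round(2))
C,im=grab("wrist","w7")
o=ortho("wrist",C,im,(.478,-.43),0,.13,.036,.8)
t=grab("top","t7"); o2=ortho("top",t[0],t[1],(.478,-.43),0,.13,.036,.8)
cv2.imwrite("pics/c7.png",np.hstack([o,o2]))
```

```text
dp tool [0.0045 0.0041 0.1181] twist [-0.0014  0.0001 -0.    ] world d [ 0.004   0.0044 -0.1181] yaw now 1.5708 t 15.5
0.6397430067131529 39.99909594655037 [ 1.01  0.44 -0.47  1.4   0.2   1.35  0.53]
```

View pics/c7.png

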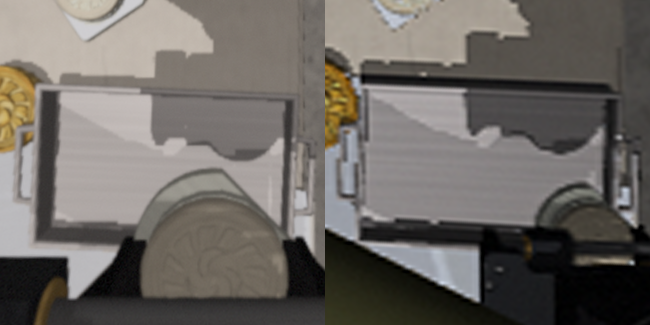

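The pan rim centre is near wrist-ortho (164,166), or world (0.48,-0.433), and the insert is held. Lower, release and rise.

Request:
apply_moves(dp=[[0.003,0.006,0.03],[0,0,0.04],[0,0,0.04],[0,0,0.03],[0,0,0.015],[0,0,0.006],[0,0,0.003],[0,0,0],[0,0,0],[0,0,0]], twist=[[0,0,0],[0,0,0],[0,0,0],[0,0,0],[0,0,0],[0,0,0],[0,0,0],[0,0,0],[0,0,0],[0,0,0]], fingers=[1,1,1,1,1,1,1,0.23,0.23,0.23])

```text
time: 16.6
position: [0.5278, -0.4307, 0.0071]
tool_rot: [2.217, 2.222, 0.0]
ft_force: [-0.6, -0.1, 0.6]
grip_width: 0.756
grip_force: 0.0
```

Request:
apply_moves(dp=[[0,0,0],[0,0,-0.02],[0,0,-0.04],[0,0,-0.05],[0,0,-0.05],[0,0,0],[0,0,0]], twist=[[0,0,0],[0,0,0],[0,0,0],[0,0,0],[0,0,0],[0,0,0],[0,0,0]], fingers=[0.23,0.23,0.23,0.23,0.23,0.23,0.23])

```text
time: 17.3
position: [0.5278, -0.4305, 0.1678]
tool_rot: [2.216, 2.221, 0.0]
ft_force: [-0.2, -0.5, -0.2]
grip_width: 0.772
grip_force: 0.0
```

Run:
```python
from h import *
c=np.load("plate.npy"); print("old_s",loc(c[:2],c[2],(.04,.04))); s=pose()[3]; print(s["grip_width"])
C,im=grab("wrist","w8"); p,R,y,s=pose(); np.save("w8.npy",np.r_[p,s["tool_rot"]])
plan([.4251,.332,.17]) 
o=ortho("wrist",C,im,(.478,-.43),0,.13,.02,.8); o2=ortho("wrist",C,im,(.478,-.2),0,.18,.029,1.)
cv2.imwrite("pics/c8.png",np.hstack([cv2.resize(o,(361,361)),o2]))
```

```text
old_s [0.42444538 0.33182078]
0.7724802787304059
dp tool [ 0.7621 -0.1001 -0.005 ] twist [0.0003 0.0007 0.    ] world d [-0.1016  0.7619  0.0045] yaw now 1.5728 t 17.35
```

View pics/c8.png

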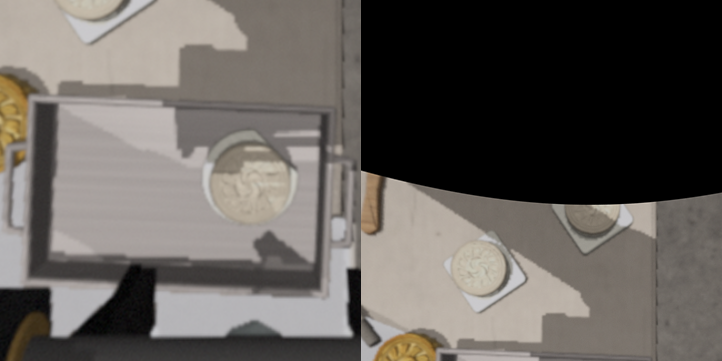

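old_d lies in the pan at (250,182) in the crop, and the fresh squares are seen at (478,268) and (593,215). Next, fetch old_s.

Request:
apply_moves(dp=[[0.045,-0.006,-0.003],[0.045,-0.006,-0.003],[0.045,-0.006,-0.003],[0.045,-0.006,-0.003],[0.045,-0.006,-0.003],[0.045,-0.006,-0.003],[0.045,-0.006,-0.003],[0.045,-0.006,-0.003],[0.045,-0.006,-0.003],[0.045,-0.006,-0.003]], twist=[[0,0,0],[0,0,0],[0,0,0],[0,0,0],[0,0,0],[0,0,0],[0,0,0],[0,0,0],[0,0,0],[0,0,0]], fingers=[0.1,0,0,0,0,0,0,0,0,0])

```text
time: 18.35
position: [0.4642, 0.0215, 0.1937]
tool_rot: [-2.218, -2.222, 0.003]
ft_force: [-1.1, 0.7, 0.6]
grip_width: 1.003
grip_force: 0.0
```

Request:
apply_moves(dp=[[0.045,-0.006,0],[0.045,-0.006,0],[0.045,-0.006,0],[0.045,-0.006,0],[0.045,-0.006,0],[0.045,-0.006,0],[0.042,-0.004,0],[0,0,0]], twist=[[0,0,0],[0,0,0],[0,0,0],[0,0,0],[0,0,0],[0,0,0],[0,0,0],[0,0,0]], fingers=[0,0,0,0,0,0,0,0])

```text
time: 19.15
position: [0.4207, 0.3385, 0.1936]
tool_rot: [-2.202, -2.231, 0.001]
ft_force: [-0.1, 0.4, -0.6]
grip_width: 0.998
grip_force: 0.0
```

Request:
apply_moves(dp=[[0,0,0],[0,0,0],[0,0,0],[0,0,0],[0,0,0],[0,0,0],[0,0,0],[0,0,0],[0,0,0],[0,0,0]], twist=[[0,0,-0.14],[0,0,-0.14],[0,0,-0.14],[0,0,-0.14],[0,0,-0.14],[0,0,-0.14],[0,0,-0.14],[0,0,-0.14],[0,0,-0.14],[0,0,-0.14]], fingers=[0,0,0,0,0,0,0,0,0,0])

```text
time: 20.15
position: [0.4248, 0.3304, 0.1936]
tool_rot: [-0.257, -3.129, 0.003]
ft_force: [-0.1, 0.6, 0.5]
grip_width: 1.004
grip_force: 0.0
```

Request:
apply_moves(dp=[[0,0,0],[0,0,0],[0,0,0],[0,0,0],[0,0,0],[0,0,0],[0,0,0],[0,0,0],[0,0,0],[0,0,0]], twist=[[0,0,-0.14],[0,0,-0.14],[0,0,-0.14],[0,0,-0.14],[0,0,-0.14],[0,0,-0.14],[0,0,-0.14],[0,0,-0.14],[0,0,-0.14],[0,0,-0.07]], fingers=[0,0,0,0,0,0,0,0,0,0])

```text
time: 21.15
position: [0.4249, 0.3304, 0.1936]
tool_rot: [1.727, -2.621, 0.0]
ft_force: [-1.0, 0.5, -0.4]
grip_width: 0.995
grip_force: 0.0
```

Run:
```python
from h import *
c=np.load("plate.npy"); plan([*loc(c[:2],c[2],(.04,.04)),.0085],c[2]+np.deg2rad(160)); s=pose()[3]; print(pose()[0],s["grip_width"],s["joint_positions"].round(2))
C,im=grab("wrist","w9"); p,R,y,s=pose(); np.save("w9.npy",np.r_[p,s["tool_rot"]])
for xy,z in(((.04,.04),.045),((-.0857,.0855),.026),((-.0857,-.0855),.026)): print(xy,w2p(C,"wrist",[*loc(c[:2],c[2],xy),z])[0].round(1))
```

```text
dp tool [-0.0017  0.0007  0.1851] twist [ 0.0014 -0.0026  0.0029] world d [-0.0004  0.0014 -0.1851] yaw now -1.9766 t 21.15
[0.42485608 0.33037251 0.19360694] 0.9949697442611708 [ 0.44  0.35 -1.36  1.7   0.35  1.38  1.75]
(0.04, 0.04) [322.9 190. ]
(-0.0857, 0.0855) [323.   70.1]
(-0.0857, -0.0855) [188.1 126. ]
```

Run:
```python
from h import *
c=np.load("plate.npy"); C=camfrom("w9.npy"); im=cv2.imread("pics/w9.png")
for xy in((-.0857,.0855),(-.0857,-.0855)):
    q=cv2.cvtColor(ortho("wrist",C,im,loc(c[:2],c[2],xy),c[2],.010,.026,.25),cv2.COLOR_BGR2GRAY).astype(float)
    m=np.clip(.5*(q.min()+np.median(q))-q,0,None); k=q.shape[0]//2; ys,xs=np.mgrid[-k:k+1,-k:k+1]
    print(q.min(),np.median(q),"plate-frame offset mm",(m*xs).sum()/m.sum()*.25,-(m*ys).sum()/m.sum()*.25)
```

```text
32.0 81.0 plate-frame offset mm 0.2255560645391154 -1.0364559474728967
77.0 162.0 plate-frame offset mm 1.5095936501338045 -1.1870079763049184
```

Request:
apply_moves(dp=[[-0.0017,0.0007,0.04],[0,0,0.04],[0,0,0.04],[0,0,0.03],[0,0,0.02],[0,0,0.01],[0,0,0.005],[0,0,0]], twist=[[0,0,0],[0,0,0],[0,0,0],[0,0,0],[0,0,0],[0,0,0],[0,0,0],[0,0,0]], fingers=[0,0,0,0,0,0,0,0])

```text
time: 22.0
position: [0.4252, 0.3335, 0.01]
tool_rot: [1.722, -2.627, -0.0]
ft_force: [0.3, 0.7, 1.5]
grip_width: 1.001
grip_force: 0.0
```

Request:
apply_moves(dp=[[0,0,0],[0,0,0],[0,0,0],[0,0,0],[0,0,0],[0,0,0],[0,0,0],[0,0,0],[0,0,0]], twist=[[0,0,0],[0,0,0],[0,0,0],[0,0,0],[0,0,0],[0,0,0],[0,0,0],[0,0,0],[0,0,0]], fingers=[1,1,1,1,1,1,1,1,1])

```text
time: 22.9
position: [0.425, 0.3341, 0.0105]
tool_rot: [1.723, -2.627, -0.0]
ft_force: [-2.9, -0.2, 5.2]
grip_width: 0.635
grip_force: 40.0
```

Gripped at 0.635, 40 N. Lift, turn back, and carry to the pan.

Request:
apply_moves(dp=[[0,0,-0.01],[0,0,-0.02],[0,0,-0.04],[0,0,-0.04],[0,0,-0.04],[0,0,-0.04],[0,0,0],[0,0,0],[0,0,0],[0,0,0]], twist=[[0,0,0],[0,0,0],[0,0,0],[0,0,0],[0,0,0],[0,0,0.13],[0,0,0.14],[0,0,0.14],[0,0,0.14],[0,0,0.14]], fingers=[1,1,1,1,1,1,1,1,1,1])

```text
time: 23.9
position: [0.4255, 0.3331, 0.2003]
tool_rot: [-0.724, 3.057, -0.002]
ft_force: [0.5, -0.8, -1.4]
grip_width: 0.638
grip_force: 40.0
```

Request:
apply_moves(dp=[[0,0,0],[0,0,0],[0,0,0],[0,0,0],[0,0,0],[0,0,0],[0,0,0],[0,0,0],[0,0,0],[0,0,0]], twist=[[0,0,0.14],[0,0,0.14],[0,0,0.14],[0,0,0.14],[0,0,0.14],[0,0,0.14],[0,0,0.14],[0,0,0.14],[0,0,0.14],[0,0,0.14]], fingers=[1,1,1,1,1,1,1,1,1,1])

```text
time: 24.9
position: [0.4253, 0.3332, 0.2002]
tool_rot: [1.415, 2.804, -0.001]
ft_force: [-0.3, 0.2, -1.9]
grip_width: 0.636
grip_force: 40.0
```

Request:
apply_moves(dp=[[0,0,0],[0,0,0],[0,0,0],[0,0,0],[0,0,0],[0,0,0]], twist=[[0,0,0.14],[0,0,0.14],[0,0,0.14],[0,0,0.14],[0,0,0.08],[0,0,0]], fingers=[1,1,1,1,1,1])

```text
time: 25.5
position: [0.4253, 0.3333, 0.2002]
tool_rot: [2.219, 2.223, -0.001]
ft_force: [0.3, -0.8, -1.8]
grip_width: 0.636
grip_force: 40.0
```

Run:
```python
from h import *
plan([.433,-.433,.20],np.pi/2); s=pose()[3]; print(pose()[0],s["grip_width"],s["grip_force"],s["joint_positions"].round(2))
```

```text
dp tool [-0.7663  0.0061  0.0009] twist [0.0003 0.0009 0.002 ] world d [ 7.700e-03 -7.663e-01 -2.000e-04] yaw now 1.5728 t 25.5
[0.42529505 0.33331699 0.20020798] 0.6358937938619518 40.000551268458366 [ 0.1   0.17 -0.89  1.7   0.14  1.34 -0.82]
```

Request:
apply_moves(dp=[[-0.02,0.003,0],[-0.04,0.003,0],[-0.045,0.003,0],[-0.045,0.003,0],[-0.045,0.003,0],[-0.045,0.003,0],[-0.045,0,0],[-0.045,0,0],[-0.045,0,0],[-0.045,0,0]], twist=[[0,0,0],[0,0,0],[0,0,0],[0,0,0],[0,0,0],[0,0,0],[0,0,0],[0,0,0],[0,0,0],[0,0,0]], fingers=[1,1,1,1,1,1,1,1,1,1])

```text
time: 26.5
position: [0.4437, -0.0881, 0.2005]
tool_rot: [2.216, 2.226, -0.001]
ft_force: [0.8, -0.5, -1.4]
grip_width: 0.637
grip_force: 40.0
```

Request:
apply_moves(dp=[[-0.045,-0.003,0],[-0.045,-0.003,0],[-0.045,-0.003,0],[-0.045,-0.003,0],[-0.045,0,0],[-0.045,0,0],[-0.045,0,0],[-0.031,0,0],[0,0,0],[0,0,0]], twist=[[0,0,0],[0,0,0],[0,0,0],[0,0,0],[0,0,0],[0,0,0],[0,0,0],[0,0,0],[0,0,0],[0,0,0]], fingers=[1,1,1,1,1,1,1,1,1,1])

```text
time: 27.5
position: [0.4323, -0.4323, 0.1995]
tool_rot: [-2.218, -2.223, -0.001]
ft_force: [1.7, 0.6, -1.0]
grip_width: 0.635
grip_force: 40.0
```

Run:
```python
from h import *
plan([.433,-.433,.005],np.pi/2); s=pose()[3]; print(pose()[0],s["grip_width"],s["grip_force"],s["joint_positions"].round(2))
```

```text
dp tool [-0.001   0.0009  0.1945] twist [-0.0009 -0.0015  0.0024] world d [ 0.0007 -0.0007 -0.1945] yaw now 1.5732 t 27.5
[ 0.43231777 -0.43232926  0.19949035] 0.634983267465999 39.99969743192196 [ 0.86  0.25 -0.15  1.55  0.04  1.35  0.72]
```

Request:
apply_moves(dp=[[-0.001,0.001,0.04],[0,0,0.05],[0,0,0.05],[0,0,0.03],[0,0,0.015],[0,0,0.006],[0,0,0.003],[0,0,0],[0,0,0],[0,0,0]], twist=[[0,0,0],[0,0,0],[0,0,0],[0,0,0],[0,0,0],[0,0,0],[0,0,0],[0,0,0],[0,0,0],[0,0,0]], fingers=[1,1,1,1,1,1,1,0.23,0.23,0.23])

```text
time: 28.5
position: [0.4348, -0.4342, 0.0081]
tool_rot: [2.217, 2.221, -0.0]
ft_force: [-0.4, -0.1, 0.9]
grip_width: 0.75
grip_force: 0.0
```

Request:
apply_moves(dp=[[0,0,0],[0,0,-0.02],[0,0,-0.05],[0,0,-0.05],[0,0,-0.05],[0,0,-0.04],[0,0,0],[0,0,0]], twist=[[0,0,0],[0,0,0],[0,0,0],[0,0,0],[0,0,0],[0,0,0],[0,0,0],[0,0,0]], fingers=[0.23,0.23,0.23,0,0,0,0,0])

```text
time: 29.3
position: [0.4343, -0.4337, 0.2178]
tool_rot: [2.217, 2.221, -0.0]
ft_force: [-0.4, 0.3, -0.2]
grip_width: 0.993
grip_force: 0.0
```

```bash
cat >> h.py <<'E'
def outline(kind):
    """points and outward normals of an outline in its own frame, m"""
    if kind=="sq": s=np.linspace(-.028,.028,60); P=np.vstack([np.c_[s*0+.033,s],np.c_[s*0-.033,s],np.c_[s,s*0+.033],np.c_[s,s*0-.033]]); N=np.sign(np.where(np.abs(P)>.0329,P,0))
    elif kind=="circ": a=np.linspace(0,2*np.pi,200); N=np.c_[np.cos(a),np.sin(a)]; P=.028*N
    elif kind=="D":
        f=np.arccos(27/35); a=np.linspace(f+.05,2*np.pi-f-.05,180); N=np.c_[np.cos(a),np.sin(a)]; P=.035*N
        s=np.linspace(-.020,.020,60); P=np.vstack([P,np.c_[s*0+.027,s]]); N=np.vstack([N,np.c_[s*0+1,s*0]])
    return P,N
def fit(n,C,im,kind,c0,z,rng=.006,yaws=(0,),mm=.5,step=.001):
    o=cv2.GaussianBlur(ortho(n,C,im,c0,0,.06,z,mm),(0,0),1.2).astype(np.float32); k=o.shape[0]//2
    gx=cv2.Sobel(o,cv2.CV_32F,1,0); gy=-cv2.Sobel(o,cv2.CV_32F,0,1); P,N=outline(kind); best=[]
    def sc(x,y,a):
        R=np.array([[np.cos(a),-np.sin(a)],[np.sin(a),np.cos(a)]]); p=P@R.T+[x,y]; m=N@R.T
        u=np.clip(np.rint(k+p[:,0]/mm*1e3).astype(int),0,2*k); v=np.clip(np.rint(k-p[:,1]/mm*1e3).astype(int),0,2*k)
        g=np.abs(gx[v,u]*m[:,:1]+gy[v,u]*m[:,1:]).max(1); return np.minimum(g,80).mean()
    G=np.arange(-rng,rng+1e-9,step)
    b=max((sc(x,y,a),x,y,a) for a in yaws for x in G for y in G)
    for r,da in((step,.03),(step/2,.012),(step/4,.006)):
        b=max((sc(b[1]+i*r/2,b[2]+j*r/2,b[3]+q*da/2),b[1]+i*r/2,b[2]+j*r/2,b[3]+q*da/2) for i in(-2,-1,0,1,2) for j in(-2,-1,0,1,2) for q in((0,) if len(yaws)==1 and kind=="circ" else (-2,-1,0,1,2)))
    return np.array(c0)+[b[1],b[2]],b[3],b[0]
E
python3 - <<'E'
from h import *
C,im=grab("wrist","w10"); p,R,y,s=pose(); np.save("w10.npy",np.r_[p,s["tool_rot"]]); print(p,s["grip_width"],s["time"])
Ct,t=grab("top","t10")
Ya=np.arange(0,np.pi/2,.05)
for n,c0 in(("S2",(.416,-.28)),("S1",(.526,-.224))):
    r=fit("wrist",C,im,"circ",c0,.029,.012); q=fit("wrist",C,im,"sq",r[0],.010,.004,Ya)
    print(n,r[0].round(4),round(r[2],1),"backing",q[0].round(4),np.rad2deg(q[1]).round(1),round(q[2],1),"px",w2p(C,"wrist",[*r[0],.029])[0].round())
for n,c0,z in(("old_d",(.528,-.431),.037),("old_s",(.433,-.433),.037)): 
    r=fit("wrist",C,im,"circ",c0,z,.010); print(n,r[0].round(4),round(r[2],1),w2p(C,"wrist",[*r[0],z])[0].round())
r=fit("top",Ct,t,"circ",(.534,-.087),.029,.03); print("D top",r)
E
```

```text
[ 0.43357669 -0.43296457  0.21589734] 0.9961178055187938 29.35
S2 [ 0.4145 -0.2884] 55.6 backing [ 0.4142 -0.2869] 34.2 49.1 px [304.  62.]
S1 [ 0.5254 -0.2295] 52.2 backing [ 0.5282 -0.2242] 33.9 45.7 px [396.  19.]
old_d [ 0.5256 -0.427 ] 45.3 [395. 177.]
old_s [ 0.4355 -0.4299] 48.6 [322. 179.]
D top (array([ 0.53425 , -0.086625]), 0.0, np.float64(57.47450145171194))
```

Request:
apply_moves(dp=[[0.0365,-0.005,0.029],[0.0365,-0.005,0.029],[0.0365,-0.005,0.029],[0.0365,-0.005,0.029],[0,0,0],[0,0,0],[0,0,0],[0,0,0]], twist=[[0,0,0],[0,0,0],[0,0,0],[0,0,0],[0,0,0.095],[0,0,0.095],[0,0,0],[0,0,0]], fingers=[0,0,0,0,0,0,0,0])

```text
time: 30.2
position: [0.4129, -0.2869, 0.0992]
tool_rot: [-2.417, -2.005, 0.001]
ft_force: [0.2, -0.2, -1.1]
grip_width: 1.001
grip_force: 0.0
```

```bash
cat > ins.py <<'E'
from h import *
def look(tag,kind,c0,rng=.010,yaws=None):
    C,im=grab("wrist",tag); p,R,y,s=pose(); np.save(tag+".npy",np.r_[p,s["tool_rot"]])
    Ya=np.arange(0,np.pi/2,.05) if kind=="sq" else np.arange(0,2*np.pi,.05)
    r=fit("wrist",C,im,"circ",c0,.029,rng); q=fit("wrist",C,im,kind,r[0],.010,.004,Ya)
    print(tag,"pattern",r[0].round(4),round(r[2],1),"backing",q[0].round(4),"yaw",np.rad2deg(q[1]).round(2),round(q[2],1),"px",w2p(C,"wrist",[*r[0],.029])[0].round(),"p",p.round(4),"yaw",np.rad2deg(y).round(2))
    return r,q
E
python3 - <<'E'
from ins import *
r,q=look("w11","sq",(.4142,-.287))
plan([*r[0],-.0075],q[1]+np.pi/4)
E
```

```text
w11 pattern [ 0.4153 -0.2845] 56.5 backing [ 0.4146 -0.2875] yaw 34.21 47.1 px [323. 207.] p [ 0.4131 -0.2871  0.0995] yaw 79.32
dp tool [0.0029 0.0019 0.107 ] twist [-0.0013 -0.0006  0.002 ] world d [ 0.0022  0.0026 -0.107 ] yaw now 1.3844 t 30.25
```

Request:
apply_moves(dp=[[0.0015,0.001,0],[0,0,0],[0,0,0],[0,0,0],[0,0,0],[0,0,0],[0,0,0],[0,0,0],[0,0,0],[0,0,0]], twist=[[0,0,0.143],[0,0,0.143],[0,0,0.143],[0,0,0.143],[0,0,0.143],[0,0,0.143],[0,0,0.143],[0,0,0.143],[0,0,0.143],[0,0,0.143]], fingers=[0,0,0,0,0,0,0,0,0,0])

```text
time: 31.25
position: [0.4147, -0.2862, 0.1001]
tool_rot: [-3.14, 0.082, 0.0]
ft_force: [0.3, 0.7, -0.6]
grip_width: 1.003
grip_force: 0.0
```

Request:
apply_moves(dp=[[0,0,0],[0,0,0],[0,0,0]], twist=[[0,0,0.143],[0,0,0],[0,0,0]], fingers=[0,0,0])

```text
time: 31.55
position: [0.4147, -0.286, 0.1001]
tool_rot: [-3.128, 0.292, 0.0]
ft_force: [0.2, 0.1, 0.6]
grip_width: 0.997
grip_force: 0.0
```

Run:
```python
from ins import *
r,q=look("w12","sq",(.4142,-.287))
im=cv2.imread("pics/w11.png"); C=camfrom("w11.npy")
r1=fit("wrist",C,im,"circ",(.4142,-.287),.029); q1=fit("wrist",C,im,"sq",r1[0],.010,.004,np.arange(0,1.57,.05))
R2=pose()[1][:2,:2]; R1=Ro.from_rotvec(np.load("w11.npy")[3:]).as_matrix()[:2,:2]
for a,b in((r1,r),(q1,q)):
    bias=np.linalg.lstsq(R1-R2,a[0]-b[0],rcond=None)[0]; print("bias tool xy",bias.round(4),"true",(a[0]-R1@bias).round(4))
```

```text
w12 pattern [ 0.4151 -0.2878] 45.1 backing [ 0.4143 -0.2874] yaw 34.03 46.6 px [324. 209.] p [ 0.4147 -0.286   0.1001] yaw -10.71
bias tool xy [0.0023 0.0013] true [ 0.4131 -0.286 ]
bias tool xy [0.0002 0.0001] true [ 0.4141 -0.2872]
```

The backing fits agree from both yaws, so the bias is about 0. Square B is at (0.4142,-0.2873) with yaw 34.1°. Grip it.

Request:
apply_moves(dp=[[-0.0002,0.0014,0.04],[0,0,0.035],[0,0,0.02],[0,0,0.01],[0,0,0.003],[0,0,0]], twist=[[0,0,0],[0,0,0],[0,0,0],[0,0,0],[0,0,0],[0,0,0]], fingers=[0,0,0,0,0,0])

```text
time: 32.2
position: [0.4148, -0.2876, -0.0073]
tool_rot: [3.127, -0.297, 0.001]
ft_force: [-1.4, 0.1, -0.6]
grip_width: 1.003
grip_force: 0.0
```

Request:
apply_moves(dp=[[0,0,0],[0,0,0],[0,0,0],[0,0,0],[0,0,0],[0,0,0],[0,0,0],[0,0,0]], twist=[[0,0,0],[0,0,0],[0,0,0],[0,0,0],[0,0,0],[0,0,0],[0,0,0],[0,0,0]], fingers=[1,1,1,1,1,1,1,1], newtons=40)

```text
time: 33.0
position: [0.4145, -0.2874, -0.0075]
tool_rot: [3.127, -0.298, 0.0]
ft_force: [-0.6, -0.6, 3.9]
grip_width: 0.637
grip_force: 40.0
```

Run:
```python
from h import *
p,R,y,s=pose(); print(p,np.rad2deg(y),s["ft_force"],s["joint_positions"].round(2))
print("cell target",loc(*(lambda c:(c[:2],c[2]))(np.load("plate.npy")),(-.04,-.04)))
```

```text
[ 0.41446965 -0.28742585 -0.00748918] -10.89649404581141 [-0.62650285 -0.62100933  3.87952079] [ 0.68  0.23 -0.14  2.02  0.04  0.89 -1.24]
cell target [0.49953787 0.24719739]
```

Request:
apply_moves(dp=[[0,0,-0.01],[0,0,-0.03],[0,0,-0.045],[0,0,-0.045],[0,0,-0.047],[-0.0015,-0.02,0],[-0.0015,-0.04,0],[-0.0015,-0.045,0],[-0.0015,-0.045,0],[-0.0015,-0.045,0]], twist=[[0,0,0],[0,0,0],[0,0,0],[0,0,0],[0,0,0],[0,0,0],[0,0,0],[0,0,0],[0,0,0],[0,0,0]], fingers=[1,1,1,1,1,1,1,1,1,1])

```text
time: 34.0
position: [0.4435, -0.0926, 0.1694]
tool_rot: [3.127, -0.299, 0.0]
ft_force: [0.7, -0.2, -1.6]
grip_width: 0.639
grip_force: 40.0
```

Request:
apply_moves(dp=[[-0.0015,-0.045,0],[-0.0015,-0.045,0],[-0.0015,-0.045,0],[-0.0015,-0.045,0],[-0.0015,-0.045,0],[-0.0015,-0.045,0],[-0.0011,-0.045,0],[0,-0.03,0],[0,0,0],[0,0,0]], twist=[[0,0,0],[0,0,0],[0,0,0],[0,0,0],[0,0,0],[0,0,0],[0,0,0],[0,0,0],[0,0,-0.131],[0,0,-0.131]], fingers=[1,1,1,1,1,1,1,1,1,1])

```text
time: 35.0
position: [0.4983, 0.2478, 0.169]
tool_rot: [-3.139, -0.126, 0.002]
ft_force: [0.4, -0.1, -1.7]
grip_width: 0.637
grip_force: 40.0
```

Request:
apply_moves(dp=[[0,0,0],[0,0,0],[0,0,0],[0,0,0],[0,0,0],[0,0,0],[0,0,0]], twist=[[0,0,-0.131],[0,0,-0.131],[0,0,-0.131],[0,0,-0.131],[0,0,-0.13],[0,0,0],[0,0,0]], fingers=[1,1,1,1,1,1,1])

```text
time: 35.7
position: [0.499, 0.246, 0.1692]
tool_rot: [2.939, 1.11, -0.001]
ft_force: [0.4, 0.1, -1.7]
grip_width: 0.638
grip_force: 40.0
```

```bash
cat >> h.py <<'E'
def hole1(C,im,c,hs=((-.0857,.0855),(.0857,.0855),(-.0857,-.0855),(.0857,-.0855))):
    for xy in hs:
        w=[*loc(c[:2],c[2],xy),.026]; px=w2p(C,"wrist",w)[0]
        if not(10<px[0]<630 and 5<px[1]<230): continue
        q=cv2.cvtColor(ortho("wrist",C,im,w[:2],c[2],.010,.026,.25),cv2.COLOR_BGR2GRAY).astype(float)
        m=np.clip(.6*q.min()+.4*np.median(q)-q,0,None); k=q.shape[0]//2; ys,xs=np.mgrid[-k:k+1,-k:k+1]
        print("hole",xy,px.round(),"min/med",q.min(),np.median(q),"plate-frame offset mm",((m*xs).sum()/m.sum()*.25).round(2),(-(m*ys).sum()/m.sum()*.25).round(2))
E
python3 - <<'E'
from h import *
c=np.load("plate.npy"); plan([*loc(c[:2],c[2],(-.04,-.04)),.03],c[2]-np.pi/4)
C,im=grab("wrist","w13"); p,R,y,s=pose(); np.save("w13.npy",np.r_[p,s["tool_rot"]]); print(p,s["grip_force"],s["grip_width"],s["joint_positions"].round(2))
hole1(C,im,c)
E
```

```text
dp tool [ 0.0012 -0.0005  0.1392] twist [ 0.0001  0.0005 -0.0033] world d [ 0.0005  0.0012 -0.1392] yaw now 0.7225 t 35.7
[0.49903814 0.24608883 0.16920774] 39.99962076544762 0.6350754052217328 [ 0.2   0.22 -0.8   1.71  0.16  1.29 -1.48]
hole (0.0857, 0.0855) [170. 191.] min/med 82.0 184.0 plate-frame offset mm 0.29 -0.05
hole (-0.0857, -0.0855) [379. 189.] min/med 89.0 174.0 plate-frame offset mm 0.86 -0.62
hole (0.0857, -0.0855) [266.  78.] min/med 58.0 130.0 plate-frame offset mm 0.12 0.19
```

The holes agree with the plate model within about 0.5 mm. Lower and insert.

Request:
apply_moves(dp=[[0.0014,-0.0006,0.03],[0,0,0.04],[0,0,0.04],[0,0,0.025],[0,0,0.008],[0,0,0.003],[0,0,0.003],[0,0,0]], twist=[[0,0,-0.003],[0,0,0],[0,0,0],[0,0,0],[0,0,0],[0,0,0],[0,0,0],[0,0,0]], fingers=[1,1,1,1,1,1,1,1])

```text
time: 36.55
position: [0.5008, 0.2481, 0.0214]
tool_rot: [2.935, 1.119, 0.003]
ft_force: [-0.2, -0.1, -1.2]
grip_width: 0.637
grip_force: 40.0
```

Request:
apply_moves(dp=[[0,0,0.002],[0,0,0.001],[0,0,0.001],[0,0,0]], twist=[[0,0,0],[0,0,0],[0,0,0],[0,0,0]], fingers=[1,1,1,1])

```text
time: 36.95
position: [0.4998, 0.2476, 0.0163]
tool_rot: [2.935, 1.119, 0.0]
ft_force: [-0.1, 0.1, -0.7]
grip_width: 0.642
grip_force: 40.0
```

Request:
apply_moves(dp=[[0,0,0.002],[0,0,0.002],[0,0,0.002],[0,0,0.0015],[0,0,0]], twist=[[0,0,0],[0,0,0],[0,0,0],[0,0,0],[0,0,0]], fingers=[1,1,1,1,1])

```text
time: 37.45
position: [0.4997, 0.2477, 0.0086]
tool_rot: [2.935, 1.12, -0.0]
ft_force: [0.1, -0.6, -1.4]
grip_width: 0.64
grip_force: 40.0
```

Request:
apply_moves(dp=[[0,0,0],[0,0,0],[0,0,0],[0,0,0],[0,0,-0.02],[0,0,-0.04],[0,0,-0.05],[0,0,-0.05],[0,0,0],[0,0,0]], twist=[[0,0,0],[0,0,0],[0,0,0],[0,0,0],[0,0,0],[0,0,0],[0,0,0],[0,0,0],[0,0,0],[0,0,0]], fingers=[0.23,0.23,0.23,0.23,0.23,0.23,0.23,0,0,0])

```text
time: 38.45
position: [0.5007, 0.248, 0.1701]
tool_rot: [2.935, 1.119, 0.005]
ft_force: [-0.3, -0.6, -1.2]
grip_width: 0.951
grip_force: 0.0
```

Run:
```python
from h import *
c=np.load("plate.npy"); t=loc(c[:2],c[2],(-.04,-.04))
C,im=grab("wrist","w14"); p,R,y,s=pose(); np.save("w14.npy",np.r_[p,s["tool_rot"]]); print(p,s["joint_positions"].round(2))
for z in(.045,.048,.055): print(z,fit("wrist",C,im,"circ",t,z,.005))
Ct,tp=grab("top","t14")
for n,c0 in(("S1",(.526,-.224)),("D",(.534,-.087)),("turq",(.404,-.043))):
    r=fit("top",Ct,tp,"circ",c0,.029,.03); print(n,r)
plan([.527,-.2245,.10],np.deg2rad(33.9+70))
```

```text
[0.49965405 0.2473448  0.16842545] [ 0.2   0.22 -0.81  1.71  0.17  1.28 -1.48]
0.045 (array([0.50103787, 0.24832239]), 0.0, np.float64(50.861122195540844))
0.048 (array([0.50153787, 0.24857239]), 0.0, np.float64(54.443815740322314))
0.055 (array([0.50291287, 0.24932239]), 0.0, np.float64(52.91812945115447))
S1 (array([ 0.529375, -0.22475 ]), 0.0, np.float64(60.52324462780874))
D (array([ 0.53475 , -0.086125]), 0.0, np.float64(57.61417543013626))
turq (array([ 0.404625, -0.043   ]), 0.0, np.float64(80.0))
dp tool [-0.293   0.3704  0.068 ] twist [-0.0014  0.0017 -1.0848] world d [ 0.0279 -0.4715 -0.0675] yaw now 0.7286 t 38.55
```

Request:
apply_moves(dp=[[-0.028,0.039,0],[-0.028,0.039,0],[-0.028,0.039,0.01],[-0.028,0.039,0.01],[-0.028,0.039,0.01],[-0.028,0.039,0.01],[-0.028,0.039,0.01],[0,0,0],[0,0,0]], twist=[[0,0,0],[0,0,0],[0,0,0],[0,0,0],[0,0,0],[0,0,0],[0,0,0],[0,0,0],[0,0,0]], fingers=[0,0,0,0,0,0,0,0,0])

```text
time: 39.45
position: [0.5338, -0.0875, 0.1164]
tool_rot: [-2.934, -1.114, 0.005]
ft_force: [0.6, 0.8, 0.1]
grip_width: 1.0
grip_force: 0.0
```

Run:
```python
from ins import *
r,q=look("w15","D",(.5345,-.0865))
im=cv2.imread("pics/w15.png"); C=camfrom("w15.npy")
# score profile over yaw
for a in range(0,360,20): 
    f=fit("wrist",C,im,"D",q[0],.010,.001,[np.deg2rad(a)],step=.001); print(a,np.rad2deg(f[1]).round(),f[2].round(1),end="; ")
```

```text
w15 pattern [ 0.5405 -0.0846] 53.5 backing [ 0.5387 -0.0869] yaw 349.68 48.0 px [324. 197.] p [ 0.5344 -0.0856  0.1172] yaw 41.76
0 -2.0 45.7; 20 21.0 42.1; 40 40.0 42.0; 60 57.0 41.4; 80 81.0 37.5; 100 98.0 36.9; 120 119.0 37.3; 140 138.0 39.0; 160 162.0 35.6; 180 182.0 37.1; 200 199.0 38.4; 220 221.0 40.0; 240 241.0 40.1; 260 261.0 40.9; 280 282.0 41.6; 300 299.0 42.2; 320 322.0 44.5; 340 338.0 45.4;
```

```bash
cat >> h.py <<'E'
def flat(C,im,cen,z=.010,r=.0315):
    """yaw of the D flat: on a ring at r the table shows through beyond the flat (more saturated than aluminium)"""
    o=cv2.GaussianBlur(ortho("wrist",C,im,cen,0,.045,z,.25),(0,0),2).astype(float); k=o.shape[0]//2
    a=np.deg2rad(np.arange(0,360,2)); u=np.rint(k+r*4e3*np.cos(a)).astype(int); v=np.rint(k-r*4e3*np.sin(a)).astype(int)
    p=o[v,u]; return a,(p[:,2]-p[:,0])/p.mean(1),p.mean(1)
E
python3 - <<'E'
from h import *
im=cv2.imread("pics/w15.png"); C=camfrom("w15.npy")
a,s,b=flat(C,im,(.5385,-.0869))
for i in range(0,180,4): print(int(round(np.rad2deg(a[i]))),s[i].round(3),int(b[i]),end="; ")
E
```

```text
0 0.125 112; 8 0.127 110; 16 0.1 110; 24 0.071 140; 32 0.072 138; 40 0.078 141; 48 0.081 136; 56 0.079 139; 64 0.074 136; 72 0.08 137; 80 0.073 137; 88 0.08 136; 96 0.088 137; 104 0.073 137; 112 0.032 156; 120 0.05 178; 128 0.05 178; 136 0.045 176; 144 0.066 167; 152 0.086 162; 160 0.114 157; 168 0.128 156; 176 0.117 163; 184 0.144 152; 192 0.156 147; 200 0.166 144; 208 0.161 148; 216 0.154 149; 224 0.159 145; 232 0.151 145; 240 0.144 146; 248 0.147 143; 256 0.13 145; 264 0.106 150; 272 0.061 164; 280 0.058 171; 288 0.063 175; 296 0.049 183; 304 0.043 187; 312 0.01 194; 320 0.059 153; 328 0.126 134; 336 0.102 177; 344 0.107 177; 352 0.113 141;
```

Request:
apply_moves(dp=[[-0.038,0,0],[-0.037,0,0],[0,0,0],[0,0,0]], twist=[[0,0,0.12],[0,0,0],[0,0,0],[0,0,0]], fingers=[0,0,0,0])

```text
time: 39.9
position: [0.4767, -0.1315, 0.1188]
tool_rot: [2.996, 0.944, 0.0]
ft_force: [1.1, -0.7, -0.4]
grip_width: 1.003
grip_force: 0.0
```

Run:
```python
from ins import *
r,q=look("w16","D",(.5380,-.0869))
im=cv2.imread("pics/w16.png"); C=camfrom("w16.npy")
a,s,b=flat(C,im,q[0])
for i in range(0,180,4): print(int(round(np.rad2deg(a[i]))),s[i].round(3),int(b[i]),end="; ")
plan([*q[0],.03],q[1]+np.pi/4)
```

```text
w16 pattern [ 0.539  -0.0865] 63.5 backing [ 0.5396 -0.0869] yaw 343.77 52.8 px [320. 119.] p [ 0.4774 -0.131   0.1189] yaw 35.04
0 0.115 164; 8 0.114 158; 16 0.131 107; 24 0.084 130; 32 0.08 137; 40 0.08 138; 48 0.081 135; 56 0.09 134; 64 0.092 131; 72 0.082 134; 80 0.092 130; 88 0.084 130; 96 0.102 127; 104 0.094 127; 112 0.092 130; 120 0.095 125; 128 0.088 125; 136 0.09 134; 144 0.083 132; 152 0.082 133; 160 0.089 135; 168 0.081 135; 176 0.08 137; 184 0.079 139; 192 0.08 138; 200 0.087 137; 208 0.082 134; 216 0.081 136; 224 -0.005 186; 232 -0.005 189; 240 -0.005 189; 248 0.0 189; 256 0.0 188; 264 -0.005 189; 272 -0.005 188; 280 -0.005 185; 288 0.048 145; 296 0.072 138; 304 0.082 134; 312 0.081 135; 320 0.1 110; 328 0.135 111; 336 0.115 165; 344 0.108 166; 352 0.108 167; dp tool [ 0.0762 -0.0004  0.089 ] twist [ 0.0002 -0.0008  0.1094] world d [ 0.0622  0.0441 -0.0889] yaw now 0.6116 t 39.95
```

The D centre is at (0.5393,-0.0867) with the flat towards about -10.4°. Grip it.

Request:
apply_moves(dp=[[0.038,-0.0007,0],[0.038,0,0.02],[0,0,0.04],[0,0,0.035],[0,0,0.02],[0,0,0.008],[0,0,0.0033],[0,0,0]], twist=[[0,0,0],[0,0,0],[0,0,0],[0,0,0],[0,0,0],[0,0,0],[0,0,0],[0,0,0]], fingers=[0,0,0,0,0,0,0,0])

```text
time: 40.75
position: [0.5397, -0.0881, -0.0069]
tool_rot: [2.996, 0.943, 0.002]
ft_force: [-0.3, -0.4, -1.1]
grip_width: 0.998
grip_force: 0.0
```

Request:
apply_moves(dp=[[0,0,0],[0,0,0],[0,0,0],[0,0,0],[0,0,0],[0,0,0],[0,0,0],[0,0,0]], twist=[[0,0,0],[0,0,0],[0,0,0],[0,0,0],[0,0,0],[0,0,0],[0,0,0],[0,0,0]], fingers=[1,1,1,1,1,1,1,1])

```text
time: 41.55
position: [0.5384, -0.0885, -0.0072]
tool_rot: [-2.997, -0.942, 0.001]
ft_force: [-2.6, 2.4, 5.6]
grip_width: 0.64
grip_force: 40.0
```

Run:
```python
from h import *
p,R,y,s=pose(); print(p,np.rad2deg(y),s["ft_force"],s["joint_positions"].round(2))
c=np.load("plate.npy"); plan([*loc(c[:2],c[2],(-.04,.04)),.17])
```

```text
[ 0.53843917 -0.08845055 -0.0072432 ] 34.89166661377903 [-2.62417605  2.39739241  5.63917524] [ 0.59  0.35 -0.55  1.91  0.22  0.94 -1.02]
dp tool [ 0.0973 -0.3473 -0.1771] twist [-0.0006  0.0003 -0.    ] world d [-0.1188  0.3404  0.1772] yaw now 0.609 t 41.55
```

Request:
apply_moves(dp=[[0,0,-0.01],[0,0,-0.03],[0,0,-0.045],[0,0,-0.045],[0,0,-0.047],[0.0122,-0.0434,0],[0.0122,-0.0434,0],[0.0122,-0.0434,0],[0.0122,-0.0434,0],[0.0122,-0.0434,0]], twist=[[0,0,0],[0,0,0],[0,0,0],[0,0,0],[0,0,0],[0,0,0],[0,0,0],[0,0,0],[0,0,0],[0,0,0]], fingers=[1,1,1,1,1,1,1,1,1,1])

```text
time: 42.55
position: [0.464, 0.125, 0.1697]
tool_rot: [2.996, 0.941, 0.002]
ft_force: [-0.1, 0.6, -1.5]
grip_width: 0.633
grip_force: 40.0
```

Request:
apply_moves(dp=[[0.0122,-0.0434,0],[0.0122,-0.0434,0],[0.0122,-0.0434,0],[0,0,0],[0,0,0],[0,0,0],[0,0,0],[0,0,0],[0,0,0],[0,0,0]], twist=[[0,0,0],[0,0,0],[0,0,0],[0,0,-0.14],[0,0,-0.14],[0,0,-0.14],[0,0,-0.14],[0,0,-0.14],[0,0,-0.14],[0,0,-0.14]], fingers=[1,1,1,1,1,1,1,1,1,1])

```text
time: 43.55
position: [0.4204, 0.2513, 0.1695]
tool_rot: [2.194, 2.247, 0.0]
ft_force: [0.3, 0.5, -1.0]
grip_width: 0.641
grip_force: 40.0
```

Request:
apply_moves(dp=[[0,0,0],[0,0,0],[0,0,0],[0,0,0],[0,0,0],[0,0,0],[0,0,0]], twist=[[0,0,-0.14],[0,0,-0.14],[0,0,-0.14],[0,0,-0.14],[0,0,-0.15],[0,0,0],[0,0,0]], fingers=[1,1,1,1,1,1,1])

```text
time: 44.25
position: [0.4203, 0.2515, 0.1695]
tool_rot: [1.29, 2.864, -0.0]
ft_force: [-0.0, -0.7, -2.3]
grip_width: 0.637
grip_force: 40.0
```

Run:
```python
from h import *
c=np.load("plate.npy"); yt=c[2]+np.deg2rad(45.3)
t=loc(c[:2],c[2],(-.04,.04))-.0016*np.array([np.cos(yt),np.sin(yt)])
C,im=grab("wrist","w17"); p,R,y,s=pose(); np.save("w17.npy",np.r_[p,s["tool_rot"]]); print(p,s["grip_force"],s["grip_width"])
hole1(C,im,c); plan([*t,.03],yt)
```

```text
[0.42026369 0.25153675 0.16946306] 39.99926269054413 0.6352483357031592
hole (-0.0857, 0.0855) [262. 189.] min/med 85.0 172.0 plate-frame offset mm 0.48 -0.19
hole (0.0857, 0.0855) [375.  77.] min/med 95.0 179.0 plate-frame offset mm 0.27 -0.09
hole (0.0857, -0.0855) [472. 190.] min/med 83.0 180.0 plate-frame offset mm 0.09 0.18
dp tool [-0.0008 -0.0002  0.1395] twist [ 0.0001  0.0005 -0.0062] world d [ 0.0005 -0.0008 -0.1395] yaw now 2.2956 t 44.3
```

Request:
apply_moves(dp=[[-0.0006,0,0.03],[0,0,0.04],[0,0,0.04],[0,0,0.025],[0,0,0.008],[0,0,0.003],[0,0,0.003],[0,0,0]], twist=[[0,0,-0.006],[0,0,0],[0,0,0],[0,0,0],[0,0,0],[0,0,0],[0,0,0],[0,0,0]], fingers=[1,1,1,1,1,1,1,1])

```text
time: 45.1
position: [0.4215, 0.2517, 0.0215]
tool_rot: [1.277, 2.869, 0.002]
ft_force: [-0.5, 0.5, -1.6]
grip_width: 0.639
grip_force: 40.0
```

Request:
apply_moves(dp=[[0,0,0.002],[0,0,0.001],[0,0,0.001],[0,0,0]], twist=[[0,0,0],[0,0,0],[0,0,0],[0,0,0]], fingers=[1,1,1,1])

```text
time: 45.5
position: [0.4206, 0.2512, 0.0164]
tool_rot: [1.276, 2.87, -0.0]
ft_force: [0.2, -0.5, -3.2]
grip_width: 0.636
grip_force: 40.0
```

Request:
apply_moves(dp=[[0,0,0.002],[0,0,0.002],[0,0,0.002],[0,0,0.0015],[0,0,0]], twist=[[0,0,0],[0,0,0],[0,0,0],[0,0,0],[0,0,0]], fingers=[1,1,1,1,1])

```text
time: 46.0
position: [0.4205, 0.2513, 0.0088]
tool_rot: [-1.276, -2.871, 0.0]
ft_force: [0.2, 0.2, -1.6]
grip_width: 0.639
grip_force: 40.0
```

Request:
apply_moves(dp=[[0,0,0],[0,0,0],[0,0,0],[0,0,0],[0,0,-0.02],[0,0,-0.04],[0,0,-0.05],[0,0,-0.05],[0,0,0]], twist=[[0,0,0],[0,0,0],[0,0,0],[0,0,0],[0,0,0],[0,0,0],[0,0,0],[0,0,0],[0,0,0]], fingers=[0.23,0.23,0.23,0.23,0.23,0.23,0.23,0,0])

```text
time: 46.9
position: [0.4244, 0.254, 0.1756]
tool_rot: [1.272, 2.862, 0.012]
ft_force: [0.9, -0.4, -0.8]
grip_width: 0.877
grip_force: 0.0
```

Request:
apply_moves(dp=[[-0.041,-0.0227,0],[-0.041,-0.0227,0],[-0.041,-0.0227,0],[-0.041,-0.0227,0],[-0.041,-0.0227,0],[-0.041,-0.0227,0.008],[-0.041,-0.0227,0.008],[-0.041,-0.0227,0.008],[-0.041,-0.0227,0.008],[-0.041,-0.0227,0.008]], twist=[[0,0,0],[0,0,0],[0,0,0],[0,0,0],[0,0,0],[0,0,0],[0,0,0],[0,0,0],[0,0,0],[0,0,0]], fingers=[0,0,0,0,0,0,0,0,0,0])

```text
time: 47.9
position: [0.5265, -0.2071, 0.128]
tool_rot: [-1.276, -2.87, 0.001]
ft_force: [0.4, 0.2, 1.3]
grip_width: 1.002
grip_force: 0.0
```

Request:
apply_moves(dp=[[-0.041,-0.0227,0.005],[-0.041,-0.0227,0.005],[0,0,0],[0,0,0],[0,0,0],[0,0,0],[0,0,0],[0,0,0]], twist=[[0,0,0],[0,0,0],[0,0,0.122],[0,0,0.122],[0,0,0.122],[0,0,0.122],[0,0,0],[0,0,0]], fingers=[0,0,0,0,0,0,0,0])

```text
time: 48.7
position: [0.5477, -0.2963, 0.1185]
tool_rot: [-1.928, -2.48, 0.0]
ft_force: [0.1, -0.4, 0.6]
grip_width: 1.0
grip_force: 0.0
```

Run:
```python
from ins import *
r,q=look("w18","sq",(.528,-.225),.014)
plan([*q[0],.03],q[1]+np.deg2rad(70))
```

```text
w18 pattern [ 0.5295 -0.2246] 64.7 backing [ 0.5296 -0.2248] yaw 34.89 47.9 px [321. 122.] p [ 0.5477 -0.2964  0.1186] yaw 104.25
dp tool [0.0738 0.0001 0.0886] twist [-0.0005 -0.0003 -0.0112] world d [-0.0181  0.0716 -0.0886] yaw now 1.8196 t 48.75
```

Request:
apply_moves(dp=[[0.037,0,0],[0.0368,0.0001,0.02],[0,0,0.04],[0,0,0.035],[0,0,0.02],[0,0,0.008],[0,0,0.003],[0,0,0]], twist=[[0,0,-0.011],[0,0,0],[0,0,0],[0,0,0],[0,0,0],[0,0,0],[0,0,0],[0,0,0]], fingers=[0,0,0,0,0,0,0,0])

```text
time: 49.55
position: [0.5302, -0.2253, -0.0064]
tool_rot: [1.917, 2.488, 0.0]
ft_force: [0.2, -0.5, -0.8]
grip_width: 1.002
grip_force: 0.0
```

Request:
apply_moves(dp=[[0,0,0],[0,0,0],[0,0,0],[0,0,0],[0,0,0],[0,0,0],[0,0,0],[0,0,0]], twist=[[0,0,0],[0,0,0],[0,0,0],[0,0,0],[0,0,0],[0,0,0],[0,0,0],[0,0,0]], fingers=[1,1,1,1,1,1,1,1])

```text
time: 50.35
position: [0.5296, -0.2252, -0.0068]
tool_rot: [1.918, 2.488, -0.001]
ft_force: [-1.3, 0.1, 4.7]
grip_width: 0.636
grip_force: 40.0
```

Run:
```python
from h import *
p,R,y,s=pose(); print(p,np.rad2deg(y),s["ft_force"],s["joint_positions"].round(2)); print("obj in tool",(R[:2,:2].T@(np.array([.5296,-.2247])-p[:2])).round(4))
c=np.load("plate.npy"); plan([*loc(c[:2],c[2],(.04,.04)),.2])
```

```text
[ 0.52955713 -0.22517078 -0.00679265] 104.72381784825087 [-1.26757833  0.14178348  4.73981598] [ 0.74  0.39 -0.45  1.84  0.21  0.96  0.46]
obj in tool [0.0004 0.0002]
dp tool [ 0.5654  0.0399 -0.207 ] twist [-0.0002  0.0003 -0.    ] world d [-0.1051  0.557   0.2068] yaw now 1.8278 t 50.35
```

Request:
apply_moves(dp=[[0,0,-0.01],[0,0,-0.03],[0,0,-0.045],[0,0,-0.045],[0,0,-0.047],[0.02,0,-0.03],[0.0435,0.0031,0],[0.0435,0.0031,0],[0.0435,0.0031,0],[0.0435,0.0031,0]], twist=[[0,0,0],[0,0,0],[0,0,0],[0,0,0],[0,0,0],[0,0,0],[0,0,0],[0,0,0],[0,0,0],[0,0,0]], fingers=[1,1,1,1,1,1,1,1,1,1])

```text
time: 51.35
position: [0.4915, -0.0323, 0.2001]
tool_rot: [1.918, 2.488, -0.0]
ft_force: [1.3, 0.5, -1.4]
grip_width: 0.64
grip_force: 40.0
```

Request:
apply_moves(dp=[[0.0435,0.0031,0],[0.0435,0.0031,0],[0.0435,0.0031,0],[0.0435,0.0031,0],[0.0435,0.0031,0],[0.0435,0.0031,0],[0.0435,0.0031,0],[0.0435,0.0031,0],[0.0234,0.0027,0],[0,0,0]], twist=[[0,0,0],[0,0,0],[0,0,0],[0,0,0],[0,0,0],[0,0,0],[0,0,0],[0,0,0],[0,0,0],[0,0,-0.137]], fingers=[1,1,1,1,1,1,1,1,1,1])

```text
time: 52.35
position: [0.4216, 0.3369, 0.2003]
tool_rot: [-1.729, -2.62, -0.003]
ft_force: [0.7, 0.1, -2.2]
grip_width: 0.639
grip_force: 40.0
```

Request:
apply_moves(dp=[[0,0,0],[0,0,0],[0,0,0],[0,0,0],[0,0,0],[0,0,0],[0,0,0],[0,0,0],[0,0,0],[0,0,0]], twist=[[0,0,-0.137],[0,0,-0.137],[0,0,-0.137],[0,0,-0.137],[0,0,-0.137],[0,0,-0.137],[0,0,-0.137],[0,0,-0.137],[0,0,-0.137],[0,0,-0.137]], fingers=[1,1,1,1,1,1,1,1,1,1])

```text
time: 53.35
position: [0.4241, 0.3318, 0.1999]
tool_rot: [0.312, -3.126, 0.001]
ft_force: [0.2, 0.6, -1.5]
grip_width: 0.634
grip_force: 40.0
```

Request:
apply_moves(dp=[[0,0,0],[0,0,0],[0,0,0],[0,0,0],[0,0,0],[0,0,0],[0,0,0],[0,0,0],[0,0,0]], twist=[[0,0,-0.137],[0,0,-0.137],[0,0,-0.137],[0,0,-0.137],[0,0,-0.137],[0,0,-0.137],[0,0,-0.137],[0,0,0],[0,0,0]], fingers=[1,1,1,1,1,1,1,1,1])

```text
time: 54.25
position: [0.4243, 0.3318, 0.1999]
tool_rot: [1.707, -2.637, 0.0]
ft_force: [1.1, -0.7, -1.7]
grip_width: 0.638
grip_force: 40.0
```

Run:
```python
from h import *
c=np.load("plate.npy"); yt=np.deg2rad(246.4)
t=loc(c[:2],c[2],(.0403,.04))-.0004*np.array([np.cos(yt),np.sin(yt)])
C,im=grab("wrist","w19"); p,R,y,s=pose(); np.save("w19.npy",np.r_[p,s["tool_rot"]]); print(p,s["grip_force"],s["grip_width"],s["joint_positions"].round(2))
hole1(C,im,c); plan([*t,.03],yt)
```

```text
[0.42435694 0.33184163 0.19989035] 39.99953627586365 0.6378712568641259 [ 0.43  0.33 -1.34  1.7   0.33  1.38  1.75]
hole (-0.0857, 0.0855) [320.  70.] min/med 35.0 89.0 plate-frame offset mm 0.55 0.03
hole (0.0857, 0.0855) [370. 206.] min/med 79.0 136.0 plate-frame offset mm 4.65 -1.95
hole (-0.0857, -0.0855) [189. 127.] min/med 80.0 170.0 plate-frame offset mm 0.46 -0.14
dp tool [-0.0008  0.      0.1699] twist [-0.0001 -0.0003 -0.0095] world d [ 0.0003  0.0006 -0.1699] yaw now -1.9922 t 54.3
```

Request:
apply_moves(dp=[[-0.001,0,0.03],[0,0,0.04],[0,0,0.04],[0,0,0.035],[0,0,0.02],[0,0,0.008],[0,0,0.005],[0,0,0.002],[0,0,0.001],[0,0,0]], twist=[[0,0,-0.009],[0,0,0],[0,0,0],[0,0,0],[0,0,0],[0,0,0],[0,0,0],[0,0,0],[0,0,0],[0,0,0]], fingers=[1,1,1,1,1,1,1,1,1,1])

```text
time: 55.3
position: [0.4255, 0.3332, 0.0198]
tool_rot: [-1.722, 2.626, -0.0]
ft_force: [-1.0, 0.7, -1.5]
grip_width: 0.639
grip_force: 40.0
```

Request:
apply_moves(dp=[[0,0,0.001],[0,0,0.001],[0,0,0]], twist=[[0,0,0],[0,0,0],[0,0,0]], fingers=[1,1,1])

```text
time: 55.6
position: [0.4247, 0.3329, 0.017]
tool_rot: [1.723, -2.627, -0.0]
ft_force: [-0.5, -1.1, -1.4]
grip_width: 0.639
grip_force: 40.0
```

Request:
apply_moves(dp=[[0,0,0.002],[0,0,0.002],[0,0,0.002],[0,0,0.0015],[0,0,0]], twist=[[0,0,0],[0,0,0],[0,0,0],[0,0,0],[0,0,0]], fingers=[1,1,1,1,1])

```text
time: 56.1
position: [0.4246, 0.3329, 0.0093]
tool_rot: [1.723, -2.626, -0.0]
ft_force: [-1.8, 0.5, -0.5]
grip_width: 0.638
grip_force: 40.0
```

Request:
apply_moves(dp=[[0,0,0],[0,0,0],[0,0,0],[0,0,0],[0,0,-0.01],[0,0,-0.03],[0,0,-0.05],[0,0,-0.05],[0,0,-0.05],[0,0,0]], twist=[[0,0,0],[0,0,0],[0,0,0],[0,0,0],[0,0,0],[0,0,0],[0,0,0],[0,0,0],[0,0,0],[0,0,0]], fingers=[0.23,0.23,0.23,0.23,0.23,0.23,0.23,0.23,0.23,0.23])

```text
time: 57.1
position: [0.4273, 0.3365, 0.2067]
tool_rot: [-1.717, 2.617, -0.001]
ft_force: [0.5, 0.5, -1.1]
grip_width: 0.771
grip_force: 0.0
```

Run:
```python
from h import *
c=np.load("plate.npy"); C,im=grab("wrist","w20"); p,R,y,s=pose(); np.save("w20.npy",np.r_[p,s["tool_rot"]]); print(p,s["grip_width"],s["joint_positions"].round(2))
for n,xy in(("s1",(.04,.04)),("d0",(-.04,.04)),("s0",(-.04,-.04))):
    t=loc(c[:2],c[2],xy)
    for z in (.045,.058): 
        f=fit("wrist",C,im,"circ",t,z,.006); print(n,z,((f[0]-t)*1e3).round(1),f[2].round(1))
for k in("frame_edge",): 
    a=[loc(c[:2],c[2],(.104+.185*np.cos(q),-.055)) for q in(1.75,1.9)]; print(a,[.0375+.185*np.sin(q) for q in(1.75,1.9)])
```

```text
[0.42640613 0.33478251 0.20337884] 0.7742694906377969 [ 0.41  0.31 -1.32  1.69  0.31  1.37  1.77]
s1 0.045 [-0.5 -1.6] 33.2
s1 0.058 [-0.6 -4. ] 30.4
d0 0.045 [ 0.5 -0.7] 48.0
d0 0.058 [1.2 1. ] 39.7
s0 0.045 [ 0.6 -0.1] 52.9
s0 0.058 [-5.5  0.8] 58.6
[array([0.52112475, 0.3571312 ]), array([0.51952636, 0.33034579])] [np.float64(0.21953740017167833), np.float64(0.21256551622217168)]
```

All fresh inserts are seated and both used ones are in the pan. Next, close the fingers, rise, and turn to yaw 86.6° for the frame.

Request:
apply_moves(dp=[[0,0,-0.03],[0,0,-0.02],[0,0,0],[0,0,0],[0,0,0],[0,0,0],[0,0,0],[0,0,0],[0,0,0],[0,0,0]], twist=[[0,0,0.14],[0,0,0.14],[0,0,0.14],[0,0,0.14],[0,0,0.14],[0,0,0.14],[0,0,0.14],[0,0,0.14],[0,0,0.14],[0,0,0.14]], fingers=[1,1,1,1,1,1,1,1,1,1])

```text
time: 58.15
position: [0.4243, 0.3324, 0.2484]
tool_rot: [-0.382, -3.117, 0.002]
ft_force: [0.0, -0.3, -0.1]
grip_width: 0.02
grip_force: 0.0
```

Request:
apply_moves(dp=[[0,0,0],[0,0,0],[0,0,0],[0,0,0],[0,0,0],[0,0,0],[0,0,0],[0,0,0],[0,0,0],[0,0,0]], twist=[[0,0,0.139],[0,0,0.139],[0,0,0.139],[0,0,0.139],[0,0,0.139],[0,0,0.139],[0,0,0.139],[0,0,0.139],[0,0,0.139],[0,0,0.139]], fingers=[1,1,1,1,1,1,1,1,1,1])

```text
time: 59.15
position: [0.4242, 0.3324, 0.2483]
tool_rot: [-2.291, -2.15, 0.003]
ft_force: [-0.1, -0.6, 0.0]
grip_width: 0.01
grip_force: 0.0
```

Run:
```python
from h import *
c=np.load("plate.npy"); plan([*loc(c[:2],c[2],(.195,-.081)),.25],c[2]); s=pose()[3]; print(s["joint_positions"].round(2),s["grip_width"])
C,im=grab("wrist","w21"); p,R,y,s=pose(); np.save("w21.npy",np.r_[p,s["tool_rot"]])
for n,xy in(("s1",(.04,.04)),("d1 empty",(.04,-.04))):
    t=loc(c[:2],c[2],xy); f=fit("wrist",C,im,"circ",t,.045,.006); print(n,((f[0]-t)*1e3).round(1),f[2].round(1),w2p(C,"wrist",[*t,.045])[0].round())
```

```text
dp tool [ 0.1549  0.1207 -0.0021] twist [-0.0016  0.0014 -0.0038] world d [0.1302 0.1469 0.0017] yaw now 1.5074 t 59.15
[ 0.13  0.14 -0.92  1.63  0.11  1.43 -0.86] 0.009925046657881366
s1 [0.9 1.6] 46.1 [321. 179.]
d1 empty [3.9 1.7] 35.1 [383. 179.]
```

Request:
apply_moves(dp=[[0.031,0.0242,0],[0.031,0.0242,0],[0.031,0.0242,0],[0.031,0.0242,0],[0.031,0.0242,0],[0,0,0],[0,0,0.035],[0,0,0.033],[0,0,0]], twist=[[0,0,-0.004],[0,0,0],[0,0,0],[0,0,0],[0,0,0],[0,0,0],[0,0,0],[0,0,0],[0,0,0]], fingers=[1,1,1,1,1,1,1,1,1])

```text
time: 60.1
position: [0.552, 0.4778, 0.1752]
tool_rot: [2.277, 2.163, -0.016]
ft_force: [-0.3, -0.7, -0.3]
grip_width: 0.005
grip_force: 0.0
```

```bash
cat >> h.py <<'E'
def inplate():
    c=np.load("plate.npy"); p,R,y,s=pose(); d=p[:2]-c[:2]; k,q=np.cos(c[2]),np.sin(c[2])
    print("plate-frame TCP",np.round([k*d[0]+q*d[1],-q*d[0]+k*d[1],p[2]],4),"yaw err",round(float(np.angle(np.exp(1j*(y-c[2])))),4),"F",s["ft_force"].round(1),"t",s["time"],"q",s["joint_positions"].round(2))
E
python3 -c "
from h import *
inplate()"
```

```text
plate-frame TCP [ 0.1933 -0.0786  0.1752] yaw err 0.0082 F [-0.3 -0.7 -0.3] t 60.1 q [-0.24  0.65 -0.84  1.21  0.46  1.48 -1.07]
```

Request:
apply_moves(dp=[[-0.02,0,0],[-0.02,0,0],[-0.02,0,-0.002],[-0.02,0,-0.003],[-0.015,0,0.002],[-0.015,0,0.002],[-0.015,0,0.002],[0,0,0]], twist=[[0,0,0],[0,0,0],[0,0,0],[0,0,0],[0,0,0],[0,0,0],[0,0,0],[0,0,0]], fingers=[1,1,1,1,1,1,1,1])

```text
time: 60.9
position: [0.5484, 0.3539, 0.182]
tool_rot: [2.28, 2.157, 0.001]
ft_force: [0.5, -0.8, 0.2]
grip_width: 0.003
grip_force: 0.0
```

```bash
python3 -c "
from h import *
inplate()"
```

```text
plate-frame TCP [ 0.0694 -0.0824  0.182 ] yaw err 0.004 F [ 0.5 -0.8  0.2] t 60.9 q [ 0.03  0.47 -0.88  1.45  0.37  1.39 -0.92]
```

```bash
cat >> h.py <<'E'
def frame_angle(n,C,im,show=True):
    """score hinge angle by image gradient along projected outer outline and window edges of the grid"""
    c=np.load("plate.npy"); g=cv2.GaussianBlur(cv2.cvtColor(im,cv2.COLOR_BGR2GRAY),(0,0),.8).astype(np.float32)
    gx,gy=cv2.Sobel(g,cv2.CV_32F,1,0),cv2.Sobel(g,cv2.CV_32F,0,1); out=[]
    L=[((.014,-.092),(.014,.092)),((.196,-.092),(.196,.092)),((.014,-.092),(.196,-.092)),((.014,.092),(.196,.092))]
    for a in(.064,.144):
        for b in(-.04,.04):
            q=[(a-.03,b-.03),(a+.03,b-.03),(a+.03,b+.03),(a-.03,b+.03)]; L+=[(q[i],q[(i+1)%4]) for i in range(4)]
    for th in np.arange(0,1.96,.05):
        sc=[]
        for A,B in L:
            t=np.linspace(.05,.95,40)[:,None]; P=np.array(A)*(1-t)+np.array(B)*t
            X=np.c_[.104-P[:,0]*np.cos(th),P[:,1]]; w=np.c_[np.array([loc(c[:2],c[2],x) for x in X]),.0345+P[:,0]*np.sin(th)]
            p=w2p(C,n,w); d=p[-1]-p[0]; m=np.array([-d[1],d[0]])/np.linalg.norm(d); p=p.astype(np.float32)
            s=lambda G:cv2.remap(G,p[:,0].reshape(-1,1),p[:,1].reshape(-1,1),cv2.INTER_LINEAR).ravel()
            sc.append(np.minimum(np.abs(s(gx)*m[0]+s(gy)*m[1]),120).mean())
        out.append((np.mean(sc),th))
    out.sort(reverse=True); print(n,[(round(float(b),2),round(float(a),1)) for a,b in out[:5]])
E
python3 - <<'E'
from h import *
for k in("t14",): frame_angle("top",cam("top"),cv2.imread(f"pics/{k}.png"))
frame_angle("scene",cam("scene"),cv2.imread("pics/scene0.png"))
for n in("top","scene"): C,im=grab(n,n+"22"); frame_angle(n,C,im)
E
```

```text
top [(1.8, 64.9), (1.9, 58.2), (1.75, 58.2), (1.95, 50.7), (1.85, 49.4)]
scene [(1.75, 84.6), (1.8, 77.4), (1.85, 68.7), (1.9, 66.9), (1.7, 64.4)]
top [(1.45, 28.8), (1.4, 26.7), (1.3, 26.5), (1.35, 25.6), (1.25, 23.9)]
scene [(1.3, 69.5), (1.25, 65.8), (1.2, 53.7), (1.15, 48.8), (1.1, 47.0)]
```

The frame is following, at about 1.3 rad. Continue the arc.

Request:
apply_moves(dp=[[-0.015,0,0.009],[-0.015,0,0.009],[-0.015,0,0.009],[-0.013,0,0.0105],[-0.013,0,0.0105],[-0.0106,0,0.0125],[-0.0106,0,0.0125],[-0.008,0,0.0145],[-0.008,0,0.0145],[0,0,0]], twist=[[0,0,0],[0,0,0],[0,0,0],[0,0,0],[0,0,0],[0,0,0],[0,0,0],[0,0,0],[0,0,0],[0,0,0]], fingers=[1,1,1,1,1,1,1,1,1,1])

```text
time: 62.0
position: [0.5402, 0.2455, 0.0754]
tool_rot: [-2.282, -2.158, 0.008]
ft_force: [-0.2, -0.2, 0.2]
grip_width: 0.003
grip_force: 0.0
```

Run:
```python
from h import *
inplate()
for n in("top","scene"): C,im=grab(n,n+"23"); frame_angle(n,C,im)
```

```text
plate-frame TCP [-0.0393 -0.0807  0.0754] yaw err 0.0041 F [-0.2 -0.2  0.2] t 62.0 q [ 0.23  0.43 -0.86  1.72  0.35  1.16 -0.79]
top [(1.15, 45.9), (0.3, 43.6), (0.95, 43.5), (0.35, 41.5), (1.0, 40.0)]
scene [(0.25, 61.2), (0.2, 60.5), (0.3, 57.7), (1.85, 56.5), (1.9, 54.3)]
```

Request:
apply_moves(dp=[[-0.0045,0,0.0125],[-0.0045,0,0.0125],[-0.001,0,0.011],[-0.001,0,0.011],[-0.001,0,0.008],[0,0,0.004],[0,0,0]], twist=[[0,0,0],[0,0,0],[0,0,0],[0,0,0],[0,0,0],[0,0,0],[0,0,0]], fingers=[1,1,1,1,1,1,1])

```text
time: 62.8
position: [0.5405, 0.2361, 0.0187]
tool_rot: [-2.28, -2.161, 0.001]
ft_force: [0.3, 0.3, 0.1]
grip_width: 0.006
grip_force: 0.0
```

Request:
apply_moves(dp=[[0,0,0.001],[0,0,0.001],[0,0,0]], twist=[[0,0,0],[0,0,0],[0,0,0]], fingers=[1,1,1])

```text
time: 63.1
position: [0.5412, 0.2363, 0.0177]
tool_rot: [2.28, 2.161, 0.001]
ft_force: [-0.1, 0.4, 0.5]
grip_width: 0.004
grip_force: 0.0
```

Run:
```python
from h import *
inplate()
for n in("top","scene"): C,im=grab(n,n+"24"); frame_angle(n,C,im)
```

```text
plate-frame TCP [-0.0484 -0.0822  0.0177] yaw err 0.0057 F [-0.1  0.4  0.5] t 63.1 q [ 0.22  0.49 -0.83  1.78  0.41  1.06 -0.81]
top [(0.3, 48.0), (0.25, 47.6), (0.15, 47.0), (0.1, 46.9), (0.2, 46.8)]
scene [(1.9, 61.8), (1.85, 56.6), (0.0, 56.6), (0.05, 55.5), (0.1, 52.4)]
```

Request:
apply_moves(dp=[[0,0,0.0015],[0,0,0.0015],[0,0,0.0015],[0,0,0]], twist=[[0,0,0],[0,0,0],[0,0,0],[0,0,0]], fingers=[1,1,1,1])

```text
time: 63.6
position: [0.5407, 0.236, 0.0126]
tool_rot: [-2.281, -2.161, 0.001]
ft_force: [-1.4, -0.5, 0.0]
grip_width: 0.006
grip_force: 0.0
```

Request:
apply_moves(dp=[[0,0,0.001],[0,0,0.001],[0,0,0]], twist=[[0,0,0],[0,0,0],[0,0,0]], fingers=[1,1,1])

```text
time: 63.9
position: [0.541, 0.2362, 0.0119]
tool_rot: [2.28, 2.16, -0.001]
ft_force: [-2.1, -2.0, 6.9]
grip_width: 0.006
grip_force: 3.6
```

Request:
apply_moves(dp=[[0,0,0.001],[0,0,0.001],[0,0,0]], twist=[[0,0,0],[0,0,0],[0,0,0]], fingers=[1,1,1])

```text
time: 64.2
position: [0.541, 0.2362, 0.0118]
tool_rot: [2.279, 2.16, -0.002]
ft_force: [-6.9, -3.9, 20.0]
grip_width: 0.006
grip_force: 9.8
```

Run:
```python
from h import *
inplate()
for n in("top","scene"): C,im=grab(n,n+"25"); frame_angle(n,C,im)
```

```text
plate-frame TCP [-0.0485 -0.0821  0.0118] yaw err 0.0056 F [-6.9 -3.9 20. ] t 64.2 q [ 0.21  0.49 -0.82  1.78  0.42  1.05 -0.82]
top [(0.3, 48.1), (0.25, 47.8), (0.2, 47.7), (0.1, 47.5), (0.15, 47.3)]
scene [(1.9, 62.1), (0.0, 57.3), (1.85, 57.0), (0.05, 55.6), (0.1, 52.0)]
```

It presses to 20 N on a hard stop at frame height, so the frame is flat. Rise and go to the lever's +x side.

Request:
apply_moves(dp=[[0,0,-0.02],[0,0,-0.04],[0,0,-0.05],[-0.026,-0.041,0],[-0.026,-0.041,0],[0,0,0.008],[0,0,0.009],[0,0,0]], twist=[[0,0,0],[0,0,0],[0,0,0],[0,0,0],[0,0,0],[0,0,0],[0,0,0],[0,0,0]], fingers=[1,1,1,1,1,1,1,1])

```text
time: 65.1
position: [0.4563, 0.1886, 0.101]
tool_rot: [-2.28, -2.16, 0.001]
ft_force: [1.2, 0.4, 0.1]
grip_width: -0.003
grip_force: 0.0
```

Run:
```python
from h import *
inplate()
for n in("top","scene"): C,im=grab(n,n+"26"); frame_angle(n,C,im)
# local contrast check of lever grip (black) along its upright line, scene camera
C=cam("scene"); im=cv2.imread("pics/scene26.png"); c=np.load("plate.npy")
for al in(0,.2,.4,.8,1.3,1.66):
    b=np.deg2rad(10)+al; P=[[*loc(c[:2],c[2],(-.122-r*np.sin(b),0)),.052+r*np.cos(b)] for r in np.linspace(.045,.09,8)]
    uv=w2p(C,"scene",P).round().astype(int); print(al,im[uv[:,1],uv[:,0]].mean(1).round())
```

```text
plate-frame TCP [-0.101  -0.0003  0.101 ] yaw err 0.0055 F [1.2 0.4 0.1] t 65.1 q [ 0.46  0.15 -0.96  1.93  0.14  1.13 -0.61]
top [(1.2, 37.9), (1.15, 33.4), (1.25, 33.3), (0.95, 27.6), (1.1, 26.6)]
scene [(1.9, 54.5), (1.85, 53.8), (0.0, 52.4), (0.25, 50.5), (0.35, 49.4)]
0 [37. 62. 65. 55. 21. 33. 31. 32.]
0.2 [59. 45. 39. 34. 38. 32. 38. 33.]
0.4 [37. 48. 44. 37. 39. 37. 37. 36.]
0.8 [46. 58. 45. 49. 39. 37. 36. 33.]
1.3 [16. 19. 22. 21. 20. 17. 18. 17.]
1.66 [138. 172. 169. 182. 179. 192. 192. 191.]
```

Run:
```python
from h import *
C,im=grab("wrist","w27"); frame_angle("wrist",C,im)
c=np.load("plate.npy")
# steel bars over bright plate: mean grey at bar centres (z .032) vs inside empty d1 window
for n,(x,y) in dict(midbar=(0,0.02),midbar2=(0,-.04),ybar=(.04,0),sidebar=(.04,-.081),win_d1=(.04,-.04)).items():
    w=[*loc(c[:2],c[2],(x,y)),.032]; u=w2p(C,"wrist",w)[0].round().astype(int); print(n,u,im[u[1]-1:u[1]+2,u[0]-1:u[0]+2].mean((0,1)).round() if 0<=u[1]<400 and 0<=u[0]<640 else None)
```

```text
wrist [(0.0, 60.8), (0.05, 55.7), (0.1, 42.9), (0.15, 31.0), (0.2, 23.9)]
midbar [296  91] [172. 175. 182.]
midbar2 [370  92] [111. 113. 119.]
ybar [321  43] [179. 181. 188.]
sidebar [419  49] [161. 163. 170.]
win_d1 [370  45] [147. 155. 158.]
```

The wrist view gives the frame at 0.0. Now push the lever over.

Request:
apply_moves(dp=[[-0.008,0,0.002],[-0.008,0,0.002],[-0.011,0,0.0025],[-0.011,0,0.0025],[-0.01,0,0.006],[-0.01,0,0.006],[-0.0047,0,0.006],[-0.0047,0,0.006],[-0.0047,0,0.006],[0,0,0]], twist=[[0,0,0],[0,0,0],[0,0,0],[0,0,0],[0,0,0],[0,0,0],[0,0,0],[0,0,0],[0,0,0],[0,0,0]], fingers=[1,1,1,1,1,1,1,1,1,1])

```text
time: 66.25
position: [0.4525, 0.1165, 0.0625]
tool_rot: [-2.281, -2.16, -0.001]
ft_force: [0.3, 2.9, 2.3]
grip_width: 0.003
grip_force: 1.6
```

```bash
python3 -c "
from h import *
inplate()"
```

```text
plate-frame TCP [-0.1733 -0.0008  0.0625] yaw err 0.0053 F [0.3 2.9 2.3] t 66.25 q [ 0.57  0.12 -0.91  2.03  0.11  1.04 -0.45]
```

Request:
apply_moves(dp=[[-0.001,0,0.0055],[-0.001,0,0.0055],[-0.001,0,0.0055],[-0.0015,0,0.0055],[-0.0015,0,0.0055],[0,0,0.004],[0,0,0.004],[0,0,0]], twist=[[0,0,0],[0,0,0],[0,0,0],[0,0,0],[0,0,0],[0,0,0],[0,0,0],[0,0,0]], fingers=[1,1,1,1,1,1,1,1])

```text
time: 67.05
position: [0.4518, 0.1109, 0.027]
tool_rot: [-2.28, -2.161, 0.001]
ft_force: [0.6, -0.2, 0.0]
grip_width: 0.002
grip_force: 0.2
```

```bash
python3 -c "
from h import *
inplate()"
```

```text
plate-frame TCP [-0.1789 -0.0005  0.027 ] yaw err 0.006 F [ 0.6 -0.2  0. ] t 67.05 q [ 0.55  0.18 -0.89  2.06  0.17  0.97 -0.49]
```

Request:
apply_moves(dp=[[0,0,0.0015],[0,0,0.0015],[0,0,0.0015],[0,0,0]], twist=[[0,0,0],[0,0,0],[0,0,0],[0,0,0]], fingers=[1,1,1,1])

```text
time: 67.45
position: [0.4521, 0.1109, 0.0254]
tool_rot: [2.28, 2.16, -0.004]
ft_force: [-10.0, -1.7, 25.8]
grip_width: 0.003
grip_force: 12.8
```

Request:
apply_moves(dp=[[0,0,-0.02],[0,0,-0.04],[0,0,-0.04],[-0.04,0,-0.04],[-0.04,0,-0.03],[-0.04,0,0],[-0.04,0,0],[0,0,0],[0,0,0]], twist=[[0,0,0],[0,0,0],[0,0,0],[0,0,0],[0,0,0],[0,0,0],[0,0,0],[0,0,0],[0,0,0]], fingers=[1,1,1,1,1,1,1,1,1])

```text
time: 68.35
position: [0.4435, -0.0449, 0.1882]
tool_rot: [-2.283, -2.158, -0.001]
ft_force: [-0.5, 0.1, 0.5]
grip_width: 0.005
grip_force: 0.0
```

Run:
```python
from h import *
inplate(); c=np.load("plate.npy")
Cw,iw=grab("wrist","w28"); frame_angle("wrist",Cw,iw)
Cs,si=grab("scene","s28"); frame_angle("scene",Cs,si); Ct,ti=grab("top","t28"); frame_angle("top",Ct,ti)
for al in(0,.2,.4,.8,1.3,1.5,1.66):
    b=np.deg2rad(10)+al; P=np.array([[*loc(c[:2],c[2],(-.122-r*np.sin(b),0)),.052+r*np.cos(b)] for r in np.linspace(.045,.09,7)])
    for n,C,im in(("wrist",Cw,iw),("scene",Cs,si),("top",Ct,ti)):
        uv=w2p(C,n,P).round().astype(int); ok=(uv[:,0]>=0)&(uv[:,0]<640)&(uv[:,1]>=0)&(uv[:,1]<400); uv=uv[ok]; print(al,n,im[uv[:,1],uv[:,0]].mean(1).round())
for n,xy in(("s1",(.04,.04)),("d0",(-.04,.04)),("s0",(-.04,-.04))):
    t=loc(c[:2],c[2],xy); f=fit("wrist",Cw,iw,"circ",t,.045,.006); print(n,((f[0]-t)*1e3).round(1),f[2].round(1))
for n,xy in(("old_d",(.5278,-.4307)),("old_s",(.4348,-.434))): 
    f=fit("top",Ct,ti,"circ",xy,.037,.012); print(n,f)
```

```text
plate-frame TCP [-0.3349 -0.0015  0.1882] yaw err 0.0034 F [-0.5  0.1  0.5] t 68.35 q [ 0.8  -0.11 -0.7   1.92 -0.07  1.3   0.06]
wrist [(1.95, 0.0), (1.9, 0.0), (1.85, 0.0), (1.8, 0.0), (1.75, 0.0)]
scene [(0.0, 59.3), (0.05, 58.0), (1.9, 54.9), (1.85, 54.3), (0.1, 53.0)]
top [(0.1, 70.6), (0.05, 67.1), (0.15, 62.9), (0.0, 61.4), (0.2, 53.9)]
0 wrist []
0 scene [126. 124. 125. 126. 126. 128. 126.]
0 top [163. 163. 163. 142. 142.  17.  17.]
0.2 wrist []
0.2 scene [125. 124. 125. 124. 122. 123. 127.]
0.2 top [ 71.  66.  66.  28.  32.  32. 179.]
0.4 wrist [169. 176. 178. 179. 177. 171. 171.]
0.4 scene [124. 125. 125. 124. 122. 122. 124.]
0.4 top [168. 187.  45. 155. 150. 149. 150.]
0.8 wrist [178. 177. 176.  40.  25.  23.  20.]
0.8 scene [125. 125. 124. 123. 125. 125. 126.]
0.8 top [114. 127.  46.  41.  50.  61.  80.]
1.3 wrist [121.  25.  16.  19.  19.  20.  17.]
1.3 scene [ 93.  79. 117. 116. 122. 124. 122.]
1.3 top [ 7.  4.  5.  2.  7. 16.  0.]
1.5 wrist [48. 20. 13. 17. 17. 19. 11.]
1.5 scene [ 86.  20.  29.  50.  71. 100. 123.]
1.5 top [7. 4. 8. 9. 4. 5. 5.]
1.66 wrist [48. 19. 21. 17. 17. 19. 17.]
1.66 scene [117.  54.  25.  22.  19.  25.  37.]
1.66 top [13.  5.  8.  9.  8.  7.  1.]
s1 [7.7 7.7] 0.0
d0 [7.7 7.7] 0.0
s0 [7.7 7.7] 0.0
old_d (array([ 0.52755 , -0.428075]), 0.0, np.float64(57.6900730049985))
old_s (array([ 0.4348  , -0.431125]), 0.0, np.float64(64.286133551313))
```

The lever reads 1.66 (dark along that line in all three views), the frame is flat, and the used inserts are in the pan. Handing in.

```bash
python3 -c "
from bench import ctrl
print(ctrl.close_job())"
```

```text
the job is handed in; nothing more can be done
None
```

I handed the job in at about 68 s with no verdict returned: both used inserts are in the pan, the three fresh inserts are seated, the clamp frame is down flat and the cam lever is at its closed stop. I confirmed the frame, the lever and the pan inserts in the last camera images, but seating rests on insertion depth, since the final view did not show the cavities.

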